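Feed a filter carton down the guide lane

TASK

Push the filter carton standing in front of the feed lane down between the two guide rails until it sits square against the end stop, without the carton or the hand ever touching either rail. Only push it along with the fingers: do not lift or tip it. Leave the tub, the beaker and the bottle near the lane where they stand, and take the hand away at the end.

Things in the scene. Friction and masses are not known exactly. Their poses are not given: they have to be found in the camera images.
- lane: Feed lane fixed to the bench: aluminium plate 130 wide, 4 mm thick, two low grey guide rails, grey end stop. Origin: on the bench under the plate, on the lane's centre line; x points along the lane towards the stop (roughly to the robot's left, turned up to 0.35 rad towards the robot), y left, z up. Plate x -150 to +135 mm, rails x -41 to +125 mm, clear width between rails 72 mm (y +-36 mm).
- rail_left: Left guide rail, grey, must not be touched: 5 mm thick, top 20 mm above the bench, inner face at lane y = +36 mm, end at the mouth flared outwards to y = +47 mm, foot flange (2 mm thick) out to +54 mm. Its frame is the lane's frame.
- rail_right: Right guide rail, mirror image of the left one at lane y = -36 to -41 mm. Its frame is the lane's frame. Must not be touched.
- lane_mouth (a point): Centre of the lane's mouth, on top of the plate (4 mm above the bench), at lane x = -35 mm. Before it, x = -150 to -41 mm, is the bare apron where the carton starts. Keep the arm clear of the beige equipment cabinet behind it: nearly 250 mm tall, its front at x = 0.66 m from the robot base, reaching from y = 0.0 to 0.32 m.
- lane_home (a point): Point on the plate's top (4 mm above the bench) where the middle of the carton's underside lies when it is home against the stop: lane x = +87.5 mm, y = 0. The stop's face is at lane x = +125 mm, 64 mm wide, its top 26 mm above the bench.
- carton: White printed folding carton, rigid, 55 (its x) x 75 (its y) x 50 mm high, about 0.16 kg, loose on the apron before the lane. Origin: centre of the underside, 4 mm above the bench. Its long axis (y) lies roughly along the lane, but it starts up to 22 mm off the centre line and 0.25 rad askew, so it mostly needs lining up before it goes in.
- tub: White round screw-top tub with a blue cap, 54 mm across, 48 mm high, standing loose on the bench beside the lane (about 125 mm to the left of its centre line, level with the stop end). Origin: centre of the underside. To be left alone.
- beaker: Clear beaker, 60 mm across, 72 mm high, standing loose on the bench beside the lane (about 135 mm to the right of the centre line). Origin: centre of the underside. To be left alone.
- bottle: Small reagent bottle with an orange cap, 55 mm across, 104 mm high, standing loose on the bench beyond the end stop (about 80 mm past it). Origin: centre of the underside. To be left alone.

How it is judged (in metres and radians):
On the way:
1. the carton has entered the lane, standing between the rails (x of carton in the frame of lane above 0.01 m and y of carton in the frame of lane between -0.0095 and 0.0095 m and z of carton in the frame of lane below 0.009 m).
At the end, for the whole second after the job is handed in: The carton stands still and upright on the lane's plate between the rails, within 6 mm of touching the end stop, within 9.5 mm of the centre line and square to the lane within 0.12 rad (x of carton in the frame of lane between 0.0815 and 0.0915 m and y of carton in the frame of lane between -0.0095 and 0.0095 m and z of carton in the frame of lane below 0.008 m and angle between the y axis of carton and the x axis of lane, either way round below 0.12 rad and angle between carton's own z axis and vertical below 0.08 rad and linear speed of carton below 0.01 m/s).
It fails at once if the left guide rail is touched (by the carton, the hand or anything else; over 0.3 N) (contact force between rail_left and anything else above 0.3 N).
It fails at once if the right guide rail is touched (by the carton, the hand or anything else; over 0.3 N) (contact force between rail_right and anything else above 0.3 N).
It fails at once if the carton is lifted off the plate (over 9 mm) (z of carton in the frame of lane above 0.013 m).
It fails at once if the carton is tipped (over 0.3 rad) (angle between carton's own z axis and vertical above 0.3 rad).
It fails at once if the tub, the beaker or the bottle is moved (over 15 mm) or tipped (distance of any of tub, beaker, bottle from where it was at the start of the episode above 0.015 m or angle between any of tub, beaker, bottle's own z axis and vertical above 0.3 rad).
It also fails if it takes over 64 s, if anything falls off the work surface, if the arm or the gripper's body presses on something with over 40 N, if the wrist force passes 120 N, or if a joint passes its speed limit or range.

ROBOT

A 6-joint arm with a two-finger parallel gripper is mounted at the origin on a cart in front of the work surface, level with it; the furniture and walls round the work are solid. World frame = base frame: x ahead of the robot, y to its left, z up, the work surface at z = 0. Lengths are in m, angles in degrees, forces in N, time in s.
With the tool pointing down it reaches from about 0.325 to 0.775 m from the base axis. Payload 5.5 kg.
Tool frame: the origin (TCP) lies on the front face of the gripper's body, between the roots of the fingers; the fingertips stand 80 mm ahead of it and the grasp point (between the pads) lies 61 mm ahead of it (bot.grip_point_offset is the distance from the TCP to the grasp point, in m); x points along the fingers, z is the direction in which the jaws open and shut, and the axes are right-handed (so a half turn about x gives the same grasp; the last joint's range is limited). The gripper opens to 88 mm and grips with 3 to 60 N. Pads are 20 mm wide; open, the fingers measure 115 mm over their backs; the gripper's body (75 mm by 178 mm) begins 61 mm behind the grasp point.
Start: joints at [61.209, 5.22, 70.514, -0, 104.267, -3.249], TCP at [0.259, 0.541, 0.303] pointing down, gripper open.
Joint ranges: [-164.24, 164.24], [-49.07, 125.15], [9.68, 141.18], [-86.29, 266.29], [3.28, 154.24], [-151.56, 151.56]. Speed limits (degrees/s): [147.25, 147.25, 172.46, 180, 180, 180].

INTERFACE

Orientations are given as [roll, pitch, yaw] about the fixed x, y, z axes, in that order (R = Rz(yaw) Ry(pitch) Rx(roll)).
In Python, from bench import bot, viewer gives the robot as it stands.
- The arm moves only by the tool play_rows, never from a script. Its arguments are lists of equal length, an entry for each row: "linear": the shift along the tool's x, y, z in m, a list of three; "twist": the turn about the tool's x in degrees; "fingers": the closure in counts, from 0 (fully open) to 255 (shut). In form: {"linear": [[x, y, z], ...], "twist": [twist, ...], "fingers": [fingers, ...]}. A call has 1 to 5 rows; each row is the pose to reach, as a shift and turn from the pose commanded when the call began, along the tool's axes at that moment; what a row does not reach only later rows make up. A row lasts 1/12 s, in which the tool goes at most 41.7 mm and 7.16 degrees, less where a joint would pass 70% of its speed; a pose out of reach is approached as far as the arm can. A call with a gripper value outside its range is refused whole. The fingers move at their own pace and stop on an object; "squeeze" is the grip in N (left out, the last holds). Time passes only in rows, so rows that repeat a pose let the fingers close. It gives the time, the measured TCP pose, the force and the opening at its end, in the units of the state.
- bot.read_state(): the state, without advancing time (a new reading comes with each control period).
- viewer.snapshot(name): name is "side" or "top"; returns a dict with "color" (480x640x3 uint8, red, green, blue), "fov_y" (degrees; the focal length in pixels is half the picture's height over the tangent of half this angle, whatever the lens; pixels are square), "cx", "cy" (the principal point, pixels), "view" (4x4, takes a point from world to camera coordinates). Camera axes: x right, y up, looking along -z (the intrinsics and any distortion apply to the point x, -y, -z); pixel columns grow to the right and rows downward; lengths in m; the calibration is good to about 2 mm. A picture is of the moment at which its call begins. There is no depth.
- bot.close_job(): hands the job in, once; it reports no verdict.
The state is a dict: "clock": time; "joints": joint angles; "qvel": joint speeds; "tau": joint torques, N m; "position": TCP position; "ee_rot": TCP orientation; "force": force on the tool from outside, world axes, zero at the start; "wrist_torque": the same for the moment, N m; "gripper_width": finger opening in m.
Only numpy, scipy, OpenCV 4.12 (cv2) and the standard library are available. Lean on these libraries where they do the work, as an engineer would, in place of code of your own. Each camera call takes 0.05 s, during which the arm holds its last target.

## Working session

There is one attempt and no reset: what is moved stays moved. The work goes in short steps, Python scripts to look and compute and a tool call to move; the robot and the scene stay as the last step left them, time stands still between calls to the robot, and variables do not carry over. Pictures are saved under pics/ and viewed, and the job is handed in when it is done.

Besides the shell and the picture viewer there is one more tool, called in YAML: its name, and indented under it one key for each argument. play_rows: Moves the arm, as the interface text tells. Its arguments: {"type":"object","properties":{"linear":{"type":"array","items":{"type":"array","items":{"type":"number"}}},"twist":{"type":"array","items":{"type":"number"}},"fingers":{"type":"array","items":{"type":"number"}},"squeeze":{"type":"number"}},"required":["linear","twist","fingers"]}

```bash
mkdir -p pics; ls
python3 - <<'E'
from bench import bot, viewer
import cv2
s=bot.read_state(); print({k:s[k] for k in ['clock','position','ee_rot','force','gripper_width']})
for n in ['side','top']:
    d=viewer.snapshot(n); cv2.imwrite(f'pics/{n}0.png',d['color'][:,:,::-1]); print(n,{k:(v.tolist() if hasattr(v,'tolist') else v) for k,v in d.items() if k!='color'})
E
```

```text
pics
{'clock': 0.0, 'position': array([0.25863621, 0.54121969, 0.30151204]), 'ee_rot': array([ 176.19545137,   89.88797031, -119.34833753]), 'force': array([ 0.27684243,  0.15082552, -1.6755801 ]), 'gripper_width': 0.08786047432115775}
side {'fov_y': 45.380480832556785, 'cx': 322.23598844057625, 'cy': 244.81753575866847, 'view': [[0.9998952478312653, 0.0021422428926264198, 0.014314473788492876, -0.4966892390475351], [-0.013416039149750602, 0.5083177244465129, 0.861065096788304, -0.22827446821098374], [-0.005431690159132523, -0.8611669418927481, 0.5082932174769865, -0.5064968482946095], [0.0, 0.0, 0.0, 1.0]]}
top {'fov_y': 42.02288037937172, 'cx': 322.9309025629955, 'cy': 234.8555353393836, 'view': [[-0.0012388160080220052, -0.9999918557224685, -0.003841070636159811, 0.3925716396645681], [0.9970138536767864, -0.0015316894400614468, 0.07720770365723062, -0.46278447549978113], [-0.0772129581835964, -0.003733954497969243, 0.9970076312006572, -0.8577446936946334], [0.0, 0.0, 0.0, 1.0]]}
```

View pics/side0.png

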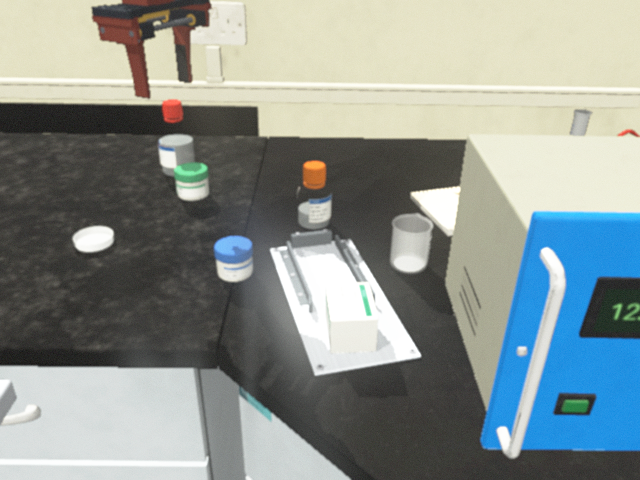

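View pics/top0.png

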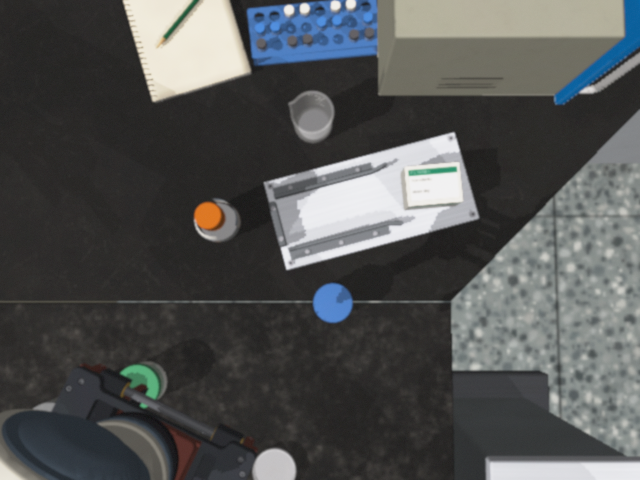

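Side and top views: plate, rails and carton are visible. In the top view the plate corners are at about (455,133), (478,217), (288,269) and (264,182), and the carton top spans (403-463, 162-208). I'll zoom in for the measurement.

```bash
cat > h.py <<'E'
import numpy as np, cv2
from bench import bot, viewer
def cam(n,save=None):
    d=viewer.snapshot(n)
    if save: cv2.imwrite(save,d['color'][:,:,::-1])
    return d
def ray(d,uv):
    f=240/np.tan(np.radians(d['fov_y']/2)); V=np.array(d['view'])
    uv=np.atleast_2d(uv).astype(float)
    c=np.c_[(uv[:,0]-d['cx'])/f,-(uv[:,1]-d['cy'])/f,-np.ones(len(uv))]
    return -V[:3,:3].T@V[:3,3], c@V[:3,:3]
def plane(d,uv,z):
    o,r=ray(d,uv); t=(z-o[2])/r[:,2]; return o+t[:,None]*r
def proj(d,P):
    f=240/np.tan(np.radians(d['fov_y']/2)); V=np.array(d['view'])
    c=np.atleast_2d(P)@V[:3,:3].T+V[:3,3]
    return np.c_[d['cx']+f*c[:,0]/-c[:,2], d['cy']-f*c[:,1]/-c[:,2]]
def tri(da,ua,db,ub):
    o1,r1=ray(da,ua);o2,r2=ray(db,ub);r1=r1[0]/np.linalg.norm(r1);r2=r2[0]/np.linalg.norm(r2)
    A=np.c_[r1,-r2]; t=np.linalg.lstsq(A,o2-o1,rcond=None)[0]
    a=o1+t[0]*r1;b=o2+t[1]*r2
    return (a+b)/2,np.linalg.norm(a-b)
E
python3 - <<'E'
from h import *
t=cam('top');s=cam('side')
c=t['color'][115:285,245:495][:,:,::-1]; cv2.imwrite('pics/t_crop.png',cv2.resize(c,None,fx=3.2,fy=3.2,interpolation=cv2.INTER_CUBIC))
c=s['color'][215:385,260:430][:,:,::-1]; cv2.imwrite('pics/s_crop.png',cv2.resize(c,None,fx=3.5,fy=3.5,interpolation=cv2.INTER_CUBIC))
uv=[(455,133),(478,217),(288,269),(264,182)]
P=plane(t,uv,0.004);print(P.round(4));print([np.linalg.norm(P[i]-P[(i+1)%4]).round(4) for i in range(4)])
E
```

```text
[[0.6116 0.2012 0.004 ]
 [0.4897 0.1705 0.004 ]
 [0.4159 0.4417 0.004 ]
 [0.5407 0.4765 0.004 ]]
[np.float64(0.1257), np.float64(0.281), np.float64(0.1296), np.float64(0.2843)]
```

View pics/t_crop.png

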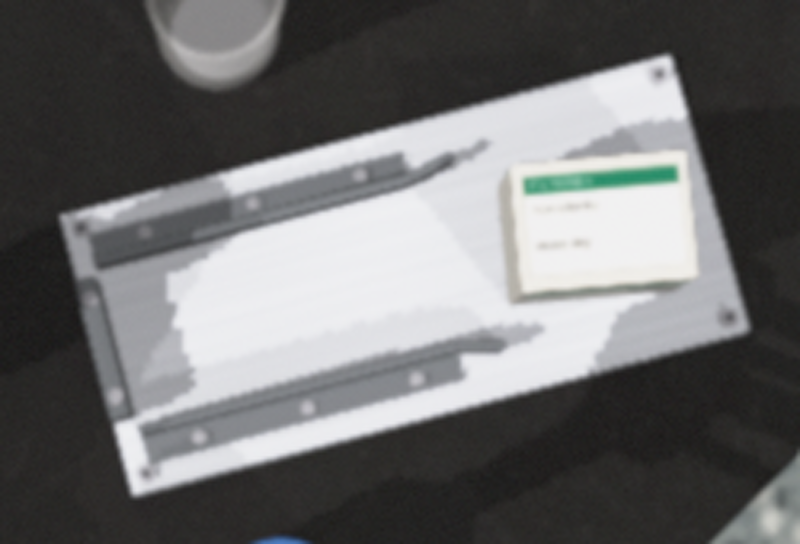

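View pics/s_crop.png

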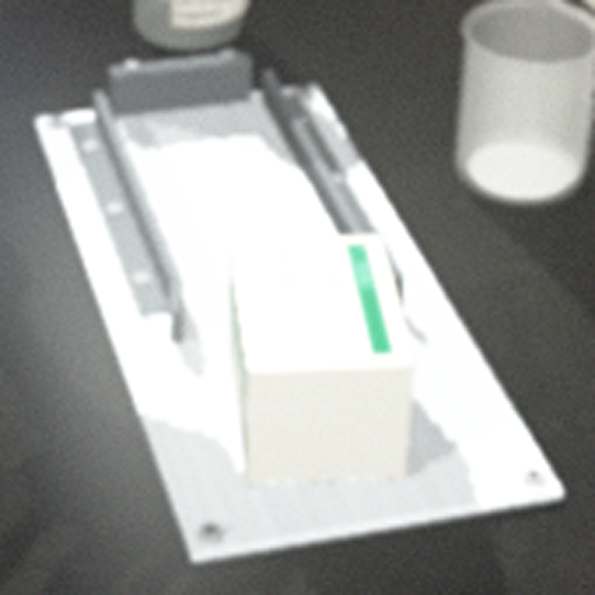

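```bash
cat >> h.py <<'E'
def sides(cnt,quad,trim=0.12):
    """fit a line to each side of a contour given rough quad corners -> refined corners"""
    cnt=cnt.reshape(-1,2).astype(float);L=[]
    for i in range(4):
        a,b=np.array(quad[i],float),np.array(quad[(i+1)%4],float);e=b-a;l=np.hypot(*e);e/=l
        s=(cnt-a)@e;d=(cnt-a)@np.array([-e[1],e[0]])
        p=cnt[(s>trim*l)&(s<(1-trim)*l)&(abs(d)<4)]
        vx,vy,x,y=cv2.fitLine(p.astype(np.float32),cv2.DIST_HUBER,0,.01,.01).ravel();L.append(np.cross([x,y,1],[x+vx,y+vy,1]))
        r=(p-[x,y])@np.array([-vy,vx]);print('side',i,len(p),'rms',r.std().round(2),'bow',np.polyfit(np.linspace(0,1,len(p)),r[np.argsort((p@e))],2)[0].round(2))
    C=[np.cross(L[i-1],L[i]) for i in range(4)];return np.array([c[:2]/c[2] for c in C])
E
python3 - <<'E'
from h import *
t=cam('top');s=cam('side')
def outline(d,th,roi,quad):
    g=cv2.cvtColor(d['color'],cv2.COLOR_RGB2GRAY);m=np.zeros_like(g);x0,y0,x1,y1=roi
    big=cv2.resize(g,None,fx=4,fy=4,interpolation=cv2.INTER_LINEAR)
    m=np.zeros_like(big);m[y0*4:y1*4,x0*4:x1*4]=(big[y0*4:y1*4,x0*4:x1*4]>th)*255
    m=cv2.morphologyEx(m,cv2.MORPH_CLOSE,np.ones((9,9)))
    cs,_=cv2.findContours(m,cv2.RETR_EXTERNAL,cv2.CHAIN_APPROX_NONE);c=max(cs,key=cv2.contourArea)
    return sides((c.reshape(-1,2)+.5)/4-.5,quad)
qt=outline(t,105,(250,120,490,280),[(454,132),(479,217),(287,270),(264,182)])
P=plane(t,qt,.004);print(qt.round(1).tolist(),P.round(4).tolist(),[np.linalg.norm(P[i]-P[(i+1)%4]).round(4) for i in range(4)])
qs=outline(s,125,(262,225,425,380),[(419,353),(317,372),(270,249),(351,240)])
S=plane(s,qs,.004);print(qs.round(1).tolist(),S.round(4).tolist(),[np.linalg.norm(S[i]-S[(i+1)%4]).round(4) for i in range(4)])
print(proj(s,P).round(1).tolist())
E
```

```text
side 0 259 rms 0.14 bow -0.85
side 1 585 rms 0.19 bow -1.93
side 2 277 rms 0.92 bow -0.21
side 3 577 rms 0.19 bow 1.19
[[454.2, 131.0], [479.1, 218.4], [285.4, 270.6], [263.9, 181.5]] [[0.6145, 0.2024, 0.004], [0.4877, 0.1691, 0.004], [0.4136, 0.4453, 0.004], [0.5415, 0.4766, 0.004]] [np.float64(0.1312), np.float64(0.286), np.float64(0.1317), np.float64(0.2838)]
side 0 149 rms 0.09 bow 0.08
side 1 66 rms 0.31 bow -2.2
side 2 254 rms 1.09 bow -4.78
side 3 343 rms 0.24 bow 1.62
[[422.5, 356.8], [314.0, 376.1], [267.1, 248.3], [352.1, 240.4]] [[0.6148, 0.1982, 0.004], [0.487, 0.1635, 0.004], [0.4105, 0.4427, 0.004], [0.5432, 0.4706, 0.004]] [np.float64(0.1324), np.float64(0.2895), np.float64(0.1356), np.float64(0.2816)]
[[421.8, 354.4], [314.6, 372.7], [269.3, 247.4], [350.9, 238.5]]
```

Plate found: lane origin about (0.512, 0.331), with its x axis at yaw 105° (side 2 fit poorly, but the two long edges agree). Next is the carton, zoomed in.

Run:
```python
from h import *
t=cam('top');s=cam('side')
def crop(d,x0,y0,w,h,k,n):
    c=d['color'][y0:y0+h,x0:x0+w][:,:,::-1];c=cv2.resize(c,None,fx=k,fy=k,interpolation=cv2.INTER_CUBIC)
    c=cv2.convertScaleAbs(c,alpha=1.0);g=np.clip((c.astype(float)/255)**2.5*255,0,255).astype(np.uint8)
    cv2.imwrite(n,g)
crop(t,395,155,80,60,9,'pics/tc.png');crop(s,315,275,72,82,7,'pics/sc.png')
```

```text
(no output)
```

View pics/tc.png

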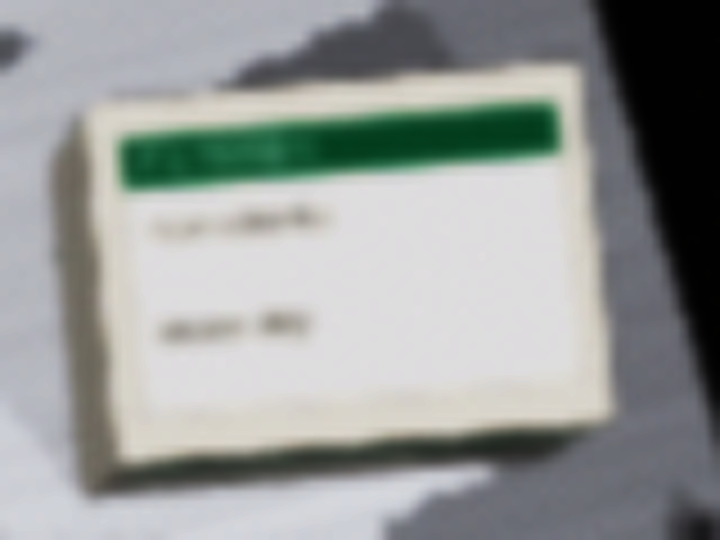

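View pics/sc.png

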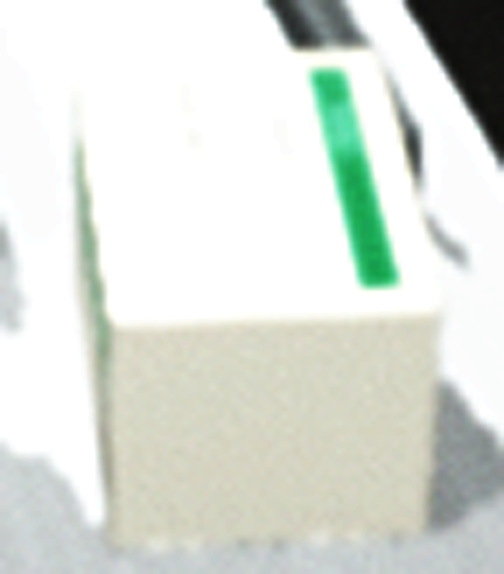

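```bash
cat >> h.py <<'E'
LO=np.array([.5124,.3307]);TH=np.radians(14.95)
EX=np.array([-np.sin(TH),np.cos(TH)]);EY=np.array([-np.cos(TH),-np.sin(TH)])
def lane(P): P=np.atleast_2d(P)[:,:2]-LO; return np.c_[P@EX,P@EY]
def world(l): l=np.atleast_2d(l); return LO+l[:,:1]*EX+l[:,1:2]*EY
E
python3 - <<'E'
from h import *
t=cam('top');s=cam('side')
q=np.array([(90,100),(582,66),(612,418),(120,462)])/9-.44+[395,155]
P=plane(t,q,.054);L=lane(P);print(L.round(4),L.mean(0).round(4))
print([np.linalg.norm(P[i]-P[(i+1)%4]).round(4) for i in range(4)])
for i in range(4):
    e=L[(i+1)%4]-L[i];print(np.degrees(np.arctan2(e[1],e[0])).round(2))
# heights by triangulation: side near top corners C' (112,322)->D? ; (437,312)
sq=np.array([(112,326),(437,314),(372,50)])/7-.43+[315,275]
for a,b in ((q[2],sq[0]),(q[1],sq[1]),(q[0],sq[2])): print(tri(t,a,s,b))
E
```

```text
[[-0.059  -0.0279]
 [-0.132  -0.0136]
 [-0.1216  0.0389]
 [-0.0485  0.0262]] [-0.0903  0.0059]
[np.float64(0.0744), np.float64(0.0536), np.float64(0.0741), np.float64(0.0551)]
168.94
78.83
-9.91
-100.91
(array([0.50576317, 0.20270391, 0.05189553]), np.float64(0.0013153660552771731))
(array([0.55924644, 0.20638737, 0.05237256]), np.float64(0.0013364369410877074))
(array([0.55363653, 0.28092929, 0.05400896]), np.float64(0.001829238788428839))
```

Carton in the lane frame: centre (-90, +6) mm, long axis about -10.8° askew, top at roughly 53 mm by triangulation. The two cameras disagree by about 4 mm along world y, so I'll check them against the fingertips. The plan is to square and centre the carton by closing the fingers lightly across it on the apron, then push from behind with the fingertips above rail height.

```bash
cat >> h.py <<'E'
from scipy.spatial.transform import Rotation as Ro
def go(target,lyaw=None):
    """tool-frame shift + twist to bring TCP to world target with tool z along lane y turned by lyaw deg"""
    s=bot.read_state();R=Ro.from_euler('xyz',s['ee_rot'],degrees=True).as_matrix()
    d=R.T@(np.array(target)-s['position']);out=[None]
    if lyaw is not None:
        c,n=np.cos(np.radians(lyaw)),np.sin(np.radians(lyaw));z2=c*EY-n*EX
        for sg in(1,-1):
            zt=R.T@np.r_[sg*z2,0];out.append(np.degrees(np.arctan2(-zt[1],zt[2])).round(2))
    print('pos',s['position'].round(4),'shift',d.round(4),'twist opts',out[1:],'lane tcp',lane(s['position']).round(4),'F',s['force'].round(2),'w',round(s['gripper_width'],4),'t',s['clock'],'j6',s['joints'][5])
    print('tool axes\n',R.round(4))
E
sed -i 's/LO=np.array(\[.5124,.3307\])/LO=np.array([.5122,.3290])/' h.py
python3 - <<'E'
from h import *
p=world([[-.09,.006]])[0];print(p)
go([p[0],p[1],.19],0)
E
```

```text
[0.52962093 0.24049853]
pos [0.2587 0.5414 0.3026] shift [ 0.1126 -0.3742 -0.1547] twist opts [np.float64(-130.49), np.float64(49.51)] lane tcp [[0.2706 0.1901]] F [ 0.32  0.47 -0.42] w 0.0878 t 0.5 j6 -3.249744698563438
tool axes
 [[-0.000e+00 -9.023e-01  4.312e-01]
 [-1.000e-04  4.312e-01  9.023e-01]
 [-1.000e+00  0.000e+00 -1.000e-04]]
```

play_rows:
  linear:
    - [0, -0.035, -0.0145]
    - [0, -0.07, -0.029]
    - [0, -0.105, -0.0435]
    - [0, -0.14, -0.058]
    - [0, -0.175, -0.0725]
  twist: [0, 0, 0, 0, 0]
  fingers: [0, 0, 0, 0, 0]
  squeeze: 3

```text
clock: 0.92
position: [0.3861, 0.3991, 0.3028]
ee_rot: [-30.9, 90.0, 33.6]
force: [1.1, 0.6, 0.8]
gripper_width: 0.0879
```

play_rows:
  linear:
    - [0, -0.04, -0.0165]
    - [0, -0.08, -0.033]
    - [0, -0.12, -0.0495]
    - [0, -0.16, -0.066]
    - [0, -0.199, -0.0822]
  twist: [0, 0, 0, 0, 0]
  fingers: [0, 0, 0, 0, 0]

```text
clock: 1.33
position: [0.5258, 0.2439, 0.3029]
ee_rot: [-35.8, 90.0, 28.6]
force: [-0.7, -0.5, 0.4]
gripper_width: 0.0879
```

play_rows:
  linear:
    - [0.02, 0, 0]
    - [0.04, 0, 0]
    - [0.06, 0, 0]
    - [0.075, 0, 0]
    - [0.08, 0, 0]
  twist: [6, 13, 20, 27, 34]
  fingers: [0, 0, 0, 0, 0]

```text
clock: 1.75
position: [0.5241, 0.2451, 0.2192]
ee_rot: [171.1, 89.7, -158.8]
force: [-0.5, -0.8, 0.8]
gripper_width: 0.0878
```

play_rows:
  linear:
    - [0, 0, 0]
    - [0, 0, 0]
    - [0, 0, 0]
    - [0, 0, 0]
  twist: [6, 12, 15.5, 15.5]
  fingers: [0, 0, 0, 0]

```text
clock: 2.08
position: [0.5248, 0.2457, 0.2226]
ee_rot: [-166.2, 90.0, -151.3]
force: [0.3, 0.3, -0.1]
gripper_width: 0.0879
```

Run:
```python
from h import *
p=world([[-.09,.006]])[0]
go([p[0],p[1],.19],0)
cam('top','pics/t1.png');cam('side','pics/s1.png')
```

```text
pos [0.5248 0.2457 0.2226] shift [ 0.0326 -0.0063  0.0033] twist opts [np.float64(179.88), np.float64(-0.12)] lane tcp [[-0.0837  0.0093]] F [ 0.32  0.29 -0.1 ] w 0.0879 t 2.0833 j6 6.891413399785489
tool axes
 [[-0.     -0.256   0.9667]
 [-0.      0.9667  0.256 ]
 [-1.     -0.     -0.    ]]
```

View pics/t1.png

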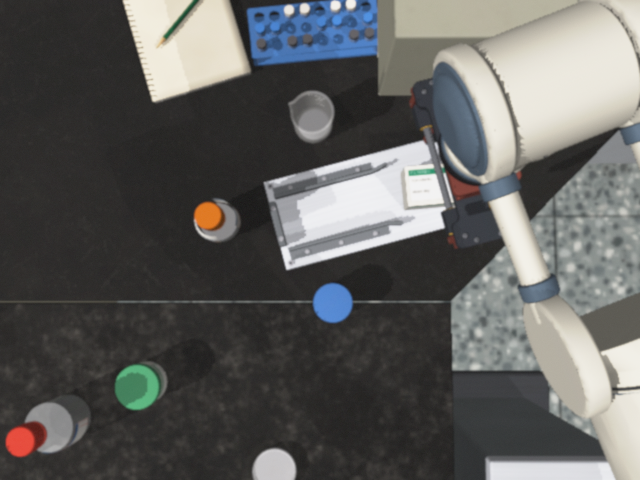

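View pics/s1.png

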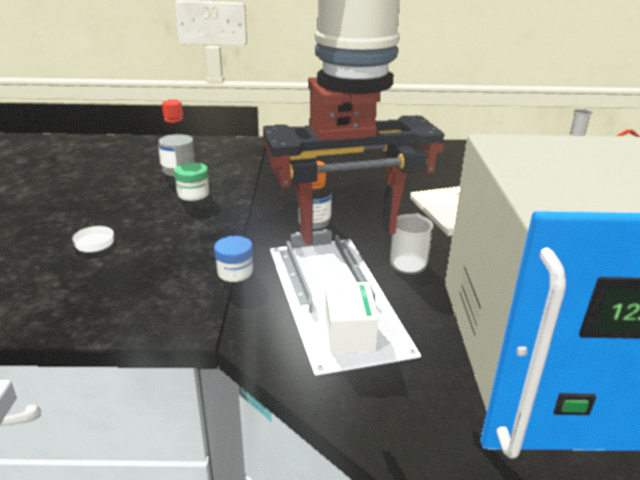

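Side view: the open hand hovers past the carton, with fingertips at about (306,243) and (393,232). The top camera's view of the hand is partly blocked by the wrist. I'll compare the predicted fingertip pixels with these.

Run:
```python
from h import *
s=cam('side')
p=np.array([.5248,.2457,.2226]);z=np.array([.9667,.256,0]);y=np.array([-.256,.9667,0])
for w in (.044,.0575):
  for sg in (-1,1):
    for v in (-.01,.01):
      print(w*sg,v,proj(s,p+np.array([0,0,-.08])+sg*w*z+v*y).round(1))
c=s['color'][120:260,250:430][:,:,::-1];cv2.imwrite('pics/s1c.png',cv2.resize(c,None,fx=4.3,fy=4.3,interpolation=cv2.INTER_CUBIC))
```

```text
-0.044 -0.01 [[313.7 242.8]]
-0.044 0.01 [[309.4 234. ]]
0.044 -0.01 [[389.1 233.7]]
0.044 0.01 [[383.1 225.5]]
-0.0575 -0.01 [[301.7 244.2]]
-0.0575 0.01 [[297.7 235.4]]
0.0575 -0.01 [[400.3 232.4]]
0.0575 0.01 [[394.  224.2]]
```

View pics/s1c.png

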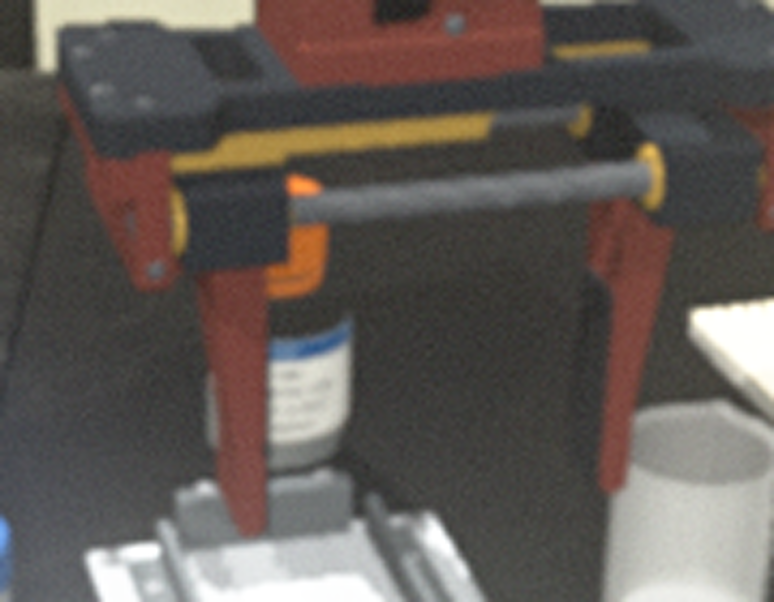

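Fingertips agree with the robot's kinematics to about 1 mm in the side view, which is good enough laterally. Now I'll work out the descent.

Run:
```python
from h import *
p=world([[-.09,.004]])[0]
go([p[0],p[1],.1],0)
```

```text
pos [0.5248 0.2457 0.2227] shift [ 0.1227 -0.0063  0.0053] twist opts [np.float64(-179.87), np.float64(0.13)] lane tcp [[-0.0837  0.0093]] F [-0.    0.41 -0.06] w 0.088 t 2.2333 j6 6.649694625705487
tool axes
 [[ 1.000e-04 -2.601e-01  9.656e-01]
 [ 1.000e-04  9.656e-01  2.601e-01]
 [-1.000e+00  1.000e-04  1.000e-04]]
```

play_rows:
  linear:
    - [0.01, -0.0063, 0.0053]
    - [0.03, -0.0063, 0.0053]
    - [0.05, -0.0063, 0.0053]
    - [0.06, -0.0063, 0.0053]
    - [0.06, -0.0063, 0.0053]
  twist: [0, 0, 0, 0, 0]
  fingers: [0, 0, 0, 0, 0]

```text
clock: 2.65
position: [0.5305, 0.2402, 0.1586]
ee_rot: [-172.5, 89.7, -157.5]
force: [-0.7, 0.5, 0.0]
gripper_width: 0.0882
```

Run:
```python
from h import *
p=world([[-.09,.004]])[0]
go([p[0],p[1],.1],0)
s=cam('side','pics/s2.png')
```

```text
pos [0.5305 0.2402 0.1586] shift [0.0586 0.0006 0.0016] twist opts [np.float64(-179.97), np.float64(0.03)] lane tcp [[-0.0905  0.0052]] F [-0.66  0.46  0.03] w 0.0882 t 2.65 j6 6.032994099893586
tool axes
 [[-5.600e-03 -2.585e-01  9.660e-01]
 [-2.300e-03  9.660e-01  2.585e-01]
 [-1.000e+00 -8.000e-04 -6.100e-03]]
```

View pics/s2.png

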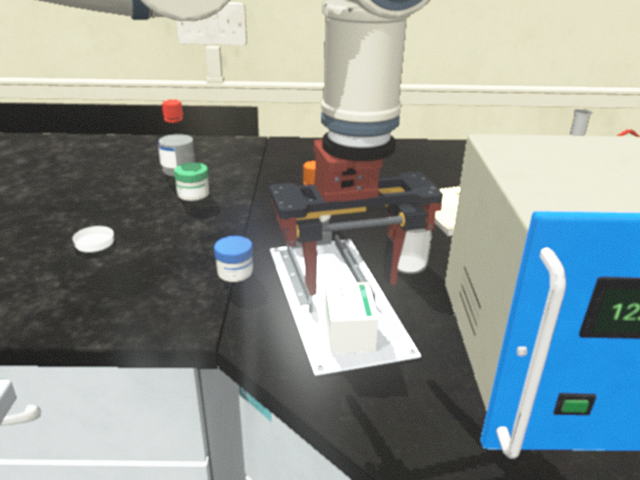

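Side view: the fingers straddle the carton (tips near (310,293) and (394,283)). I'll descend with the lateral position held.

play_rows:
  linear:
    - [0.015, 0, 0.001]
    - [0.03, 0, 0.001]
    - [0.045, 0, 0.001]
    - [0.056, 0, 0.001]
    - [0.058, 0, 0.001]
  twist: [0, 0, 0, 0, 0]
  fingers: [0, 0, 0, 0, 0]

```text
clock: 3.12
position: [0.5321, 0.241, 0.1033]
ee_rot: [-172.1, 89.9, -157.2]
force: [0.1, 0.5, 0.4]
gripper_width: 0.0877
```

Run:
```python
from h import *
p=world([[-.09,.0]])[0]
go([p[0],p[1],.1],0)
s=cam('side','pics/s3.png')
```

```text
pos [0.5321 0.241  0.1033] shift [0.0032 0.0001 0.0035] twist opts [np.float64(-179.98), np.float64(0.02)] lane tcp [[-0.0901  0.0035]] F [0.05 0.49 0.44] w 0.0877 t 3.1167 j6 6.06228119011844
tool axes
 [[-1.900e-03 -2.584e-01  9.660e-01]
 [-8.000e-04  9.660e-01  2.584e-01]
 [-1.000e+00 -3.000e-04 -2.000e-03]]
```

View pics/s3.png

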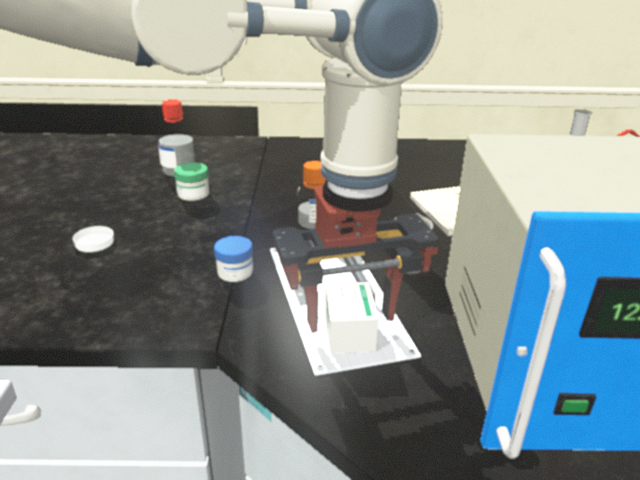

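Fingers are down on both sides of the carton, clear of it. I'll centre the tool and close slowly and lightly to square the carton.

play_rows:
  linear:
    - [0, 0, 0.002]
    - [0, 0, 0.0035]
    - [0, 0, 0.0035]
    - [0, 0, 0.0035]
    - [0, 0, 0.0035]
  twist: [0, 0, 0, 0, 0]
  fingers: [10, 20, 35, 50, 60]
  squeeze: 3

```text
clock: 3.58
position: [0.5361, 0.2423, 0.1053]
ee_rot: [5.4, 90.0, 20.4]
force: [-1.3, -0.9, 0.1]
gripper_width: 0.0686
```

play_rows:
  linear:
    - [0, 0, 0]
    - [0, 0, 0]
    - [0, 0, 0]
    - [0, 0, 0]
    - [0, 0, 0]
  twist: [0, 0, 0, 0, 0]
  fingers: [68, 76, 84, 92, 100]

```text
clock: 4.0
position: [0.5358, 0.2421, 0.1047]
ee_rot: [-169.0, 90.0, -154.0]
force: [-1.2, -1.1, 0.6]
gripper_width: 0.0577
```

play_rows:
  linear:
    - [0, 0, 0]
    - [0, 0, 0]
    - [0, 0, 0]
    - [0, 0, 0]
    - [0, 0, 0]
  twist: [0, 0, 0, 0, 0]
  fingers: [105, 105, 105, 105, 105]

```text
clock: 4.42
position: [0.5359, 0.2422, 0.1047]
ee_rot: [-140.4, 90.0, -125.5]
force: [-1.0, -0.4, 1.1]
gripper_width: 0.0582
```

Run:
```python
from h import *
p=world([[-.09,.0]])[0]
go([p[0],p[1],.1],0)
t=cam('top','pics/t4.png')
s=cam('side');c=s['color'][200:380,240:440][:,:,::-1];cv2.imwrite('pics/s4.png',cv2.resize(c,None,fx=3,fy=3,interpolation=cv2.INTER_CUBIC))
```

```text
pos [0.5359 0.2422 0.1047] shift [ 0.0047  0.     -0.0005] twist opts [np.float64(-179.99), np.float64(0.01)] lane tcp [[-0.09   -0.0005]] F [-1.02 -0.45  1.13] w 0.0582 t 4.4167 j6 6.044240715372972
tool axes
 [[-0.     -0.2581  0.9661]
 [-0.      0.9661  0.2581]
 [-1.     -0.     -0.    ]]
```

View pics/s4.png

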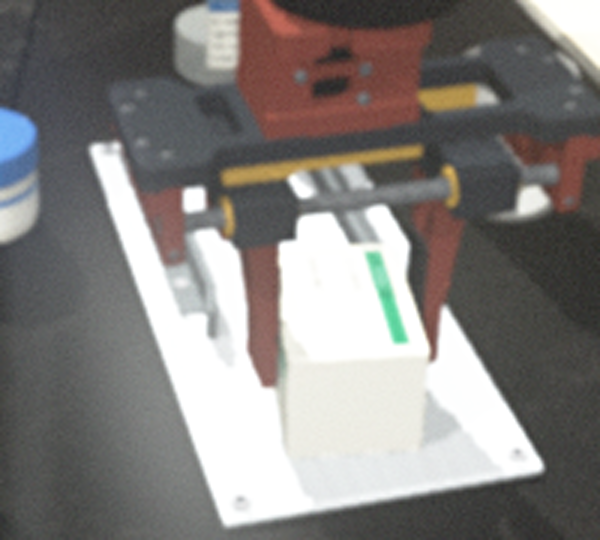

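View pics/t4.png

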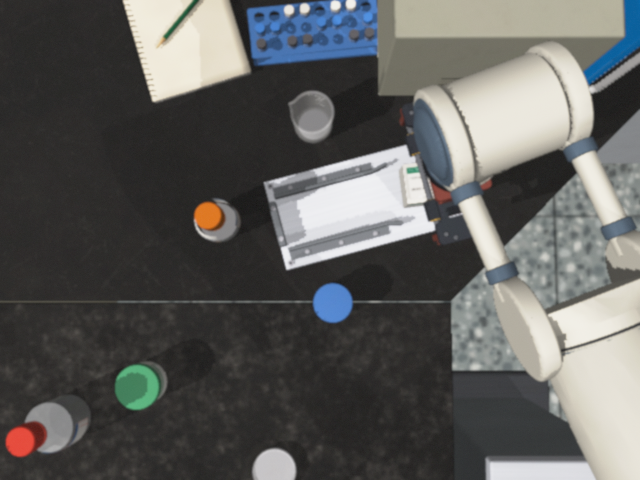

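Opening is 58.2 mm against a 55 mm carton, so the light 3 N squeeze stalled before squaring it. I'll increase it moderately.

play_rows:
  linear:
    - [0, 0, 0]
    - [0, 0, 0]
    - [0, 0, 0]
    - [0, 0, 0]
    - [0, 0, 0]
  twist: [0, 0, 0, 0, 0]
  fingers: [105, 105, 105, 105, 105]
  squeeze: 8

```text
clock: 4.93
position: [0.5359, 0.2422, 0.1046]
ee_rot: [159.4, 90.0, 174.3]
force: [-2.0, -0.3, 1.5]
gripper_width: 0.0577
```

play_rows:
  linear:
    - [0, 0, 0]
    - [0, 0, 0]
    - [0, 0, 0]
    - [0, 0, 0]
    - [0, 0, 0]
  twist: [0, 0, 0, 0, 0]
  fingers: [110, 110, 110, 110, 110]
  squeeze: 15

```text
clock: 5.35
position: [0.5359, 0.2422, 0.1047]
ee_rot: [33.2, 90.0, 48.2]
force: [-2.3, -1.0, 1.7]
gripper_width: 0.058
```

Run:
```python
from h import *
p=world([[-.09,.0]])[0]
go([p[0],p[1],.1],0)
s=cam('side');c=s['color'][200:380,240:440][:,:,::-1];cv2.imwrite('pics/s5.png',cv2.resize(c,None,fx=3,fy=3,interpolation=cv2.INTER_CUBIC))
```

```text
pos [0.5359 0.2422 0.1047] shift [ 0.0047  0.     -0.0005] twist opts [np.float64(-179.99), np.float64(0.01)] lane tcp [[-0.09   -0.0005]] F [-2.28 -1.03  1.66] w 0.058 t 5.35 j6 6.045551404315583
tool axes
 [[ 0.     -0.2581  0.9661]
 [ 0.      0.9661  0.2581]
 [-1.      0.      0.    ]]
```

View pics/s5.png

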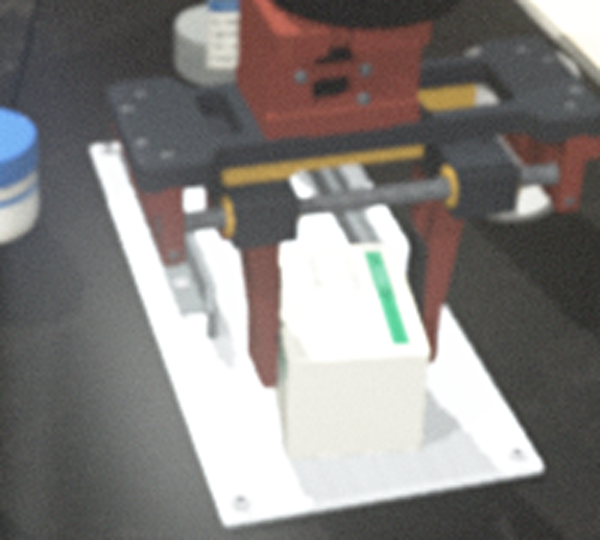

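Still at 58 mm: the pads' edges are wedged diagonally on the skewed sides. Instead I'll open, turn the hand to the carton's own angle, close flush, and turn it back. First I'll measure the present skew.

Run:
```python
from h import *
s=cam('side')
q=np.array([(283,358),(425,352),(381,243)])/3-.33+[240,200]
P=plane(s,q,.054);L=lane(P);print(L.round(4))
e=L[1]-L[0];print(np.degrees(np.arctan2(e[1],e[0]))+90, np.linalg.norm(e))
q=np.array([(367,252),(396,342)])/3-.33+[240,200]
L=lane(plane(s,q,.054));e=L[0]-L[1];print(np.degrees(np.arctan2(e[1],e[0])))
p=world([[-.09,.0]])[0]
go([p[0],p[1],.1],-9)
```

```text
[[-0.12    0.0354]
 [-0.1295 -0.0187]
 [-0.0546 -0.0261]]
-9.886591861355612 0.054879039943441274
-7.788718031984626
pos [0.5359 0.2422 0.1046] shift [ 0.0046 -0.     -0.0005] twist opts [np.float64(-170.99), np.float64(9.01)] lane tcp [[-0.09   -0.0005]] F [-1.92 -0.91  0.52] w 0.0577 t 5.45 j6 6.045796328029718
tool axes
 [[-0.     -0.2581  0.9661]
 [ 0.      0.9661  0.2581]
 [-1.      0.     -0.    ]]
```

play_rows:
  linear:
    - [0, 0, 0]
    - [0, 0, 0]
    - [0, 0, 0]
    - [0, 0, 0]
    - [0, 0, 0]
  twist: [0, 0, 3, 6, 9]
  fingers: [60, 45, 45, 45, 45]
  squeeze: 4

```text
clock: 5.87
position: [0.536, 0.2422, 0.1045]
ee_rot: [20.7, 90.0, 26.5]
force: [0.1, 0.1, -0.2]
gripper_width: 0.0723
```

play_rows:
  linear:
    - [0, 0, 0]
    - [0, 0, 0]
    - [0, 0, 0]
    - [0, 0, 0]
    - [0, 0, 0]
  twist: [0, 0, 0, 0, 0]
  fingers: [65, 78, 90, 100, 105]

```text
clock: 6.28
position: [0.5359, 0.2422, 0.1046]
ee_rot: [7.7, 90.0, 13.7]
force: [-0.8, 1.1, -0.3]
gripper_width: 0.055
```

play_rows:
  linear:
    - [0, 0, 0]
    - [0, 0, 0]
    - [0, 0, 0]
  twist: [0, 0, 0]
  fingers: [105, 105, 105]

```text
clock: 6.53
position: [0.5359, 0.2422, 0.1046]
ee_rot: [-0.9, 90.0, 5.0]
force: [0.6, -0.7, -1.0]
gripper_width: 0.0553
```

Run:
```python
from h import *
p=world([[-.09,.0]])[0]
go([p[0],p[1],.1],0)
s=cam('side');c=s['color'][200:380,240:440][:,:,::-1];cv2.imwrite('pics/s6.png',cv2.resize(c,None,fx=3,fy=3,interpolation=cv2.INTER_CUBIC))
```

```text
pos [0.5359 0.2422 0.1046] shift [ 0.0046 -0.0001 -0.0005] twist opts [np.float64(171.02), np.float64(-8.98)] lane tcp [[-0.09   -0.0005]] F [ 0.64 -0.66 -0.99] w 0.0553 t 6.5333 j6 15.036182620001988
tool axes
 [[ 1.000e-04 -1.040e-01  9.946e-01]
 [ 0.000e+00  9.946e-01  1.040e-01]
 [-1.000e+00 -0.000e+00  1.000e-04]]
```

View pics/s6.png

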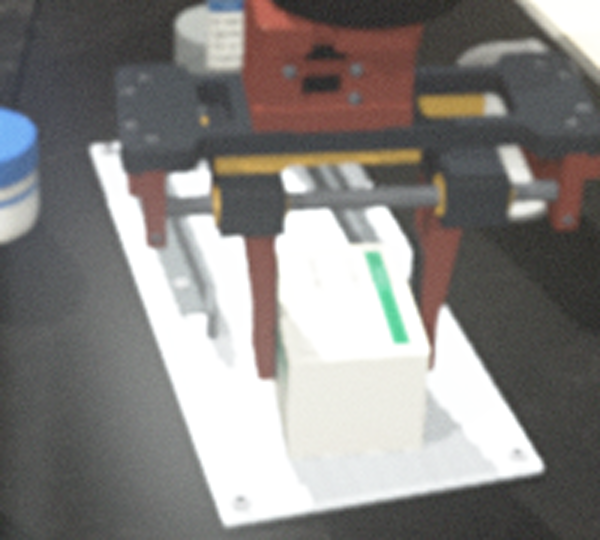

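Flush at 55 mm. I'll turn it back to the lane's direction, keeping the same height.

play_rows:
  linear:
    - [0, 0, 0]
    - [0, 0, 0]
    - [0, 0, 0]
    - [0, 0, 0]
    - [0, 0, 0]
  twist: [-2, -4.5, -7, -9, -9]
  fingers: [105, 105, 105, 105, 105]

```text
clock: 7.0
position: [0.5359, 0.2421, 0.1046]
ee_rot: [-131.9, 90.0, -116.8]
force: [0.1, -0.7, 0.3]
gripper_width: 0.0552
```

play_rows:
  linear:
    - [0, 0, 0]
    - [0, 0, 0]
    - [0, 0, 0]
    - [0, 0, 0]
    - [0, 0, 0]
  twist: [0, 0, 0, 0, 0]
  fingers: [95, 80, 40, 0, 0]

```text
clock: 7.42
position: [0.5359, 0.2422, 0.1047]
ee_rot: [-19.8, 90.0, -4.9]
force: [-1.3, 0.9, -0.1]
gripper_width: 0.077
```

Run:
```python
from h import *
p=world([[-.09,.0]])[0]
go([p[0],p[1],.1],0)
s=cam('side');c=s['color'][200:380,240:440][:,:,::-1];cv2.imwrite('pics/s7.png',cv2.resize(c,None,fx=3,fy=3,interpolation=cv2.INTER_CUBIC))
```

```text
pos [0.5359 0.2422 0.1047] shift [ 0.0047  0.     -0.0005] twist opts [np.float64(179.99), np.float64(-0.01)] lane tcp [[-0.09   -0.0005]] F [-1.31  0.94 -0.11] w 0.077 t 7.4167 j6 6.061579004830814
tool axes
 [[ 0.     -0.2578  0.9662]
 [-0.      0.9662  0.2578]
 [-1.     -0.      0.    ]]
```

View pics/s7.png

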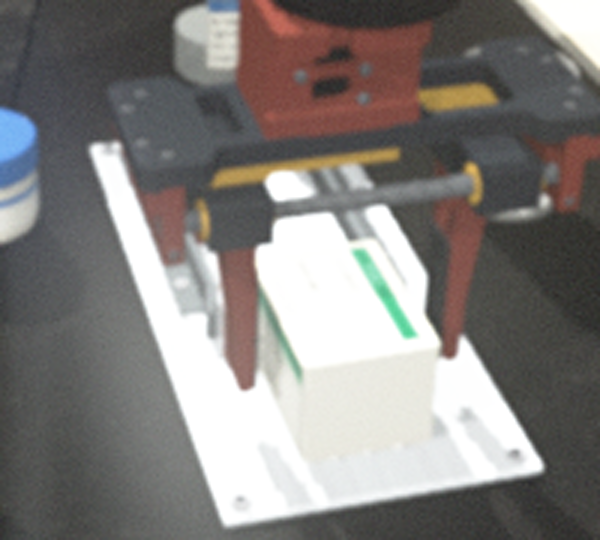

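The carton now looks square, standing free of the fingers. I'll raise the hand, back off behind the carton, and look from above.

play_rows:
  linear:
    - [-0.01, 0, 0]
    - [-0.03, 0, 0]
    - [-0.05, 0, 0]
    - [-0.065, 0, 0]
    - [-0.065, 0, 0]
  twist: [0, 0, 0, 0, 0]
  fingers: [0, 0, 0, 0, 0]

```text
clock: 7.88
position: [0.5373, 0.2428, 0.1748]
ee_rot: [6.4, 89.6, 21.4]
force: [0.7, 0.7, 0.1]
gripper_width: 0.088
```

play_rows:
  linear:
    - [0, -0.015, 0]
    - [0, -0.03, 0]
    - [0, -0.045, 0]
    - [0, -0.055, 0]
    - [0, -0.055, 0]
  twist: [0, 0, 0, 0, 0]
  fingers: [80, 120, 150, 168, 168]

```text
clock: 8.3
position: [0.5504, 0.1874, 0.1691]
ee_rot: [-141.0, 89.9, -126.2]
force: [-0.2, 0.1, -0.1]
gripper_width: 0.0579
```

Run:
```python
from h import *
p=world([[-.145,.0]])[0]
go([p[0],p[1],.104],0)
s=cam('side');c=s['color'][180:380,240:460][:,:,::-1];cv2.imwrite('pics/s8.png',cv2.resize(c,None,fx=3,fy=3,interpolation=cv2.INTER_CUBIC))
t=cam('top');c=t['color'][80:280,245:495][:,:,::-1];cv2.imwrite('pics/t8.png',cv2.resize(c,None,fx=3,fy=3,interpolation=cv2.INTER_CUBIC))
```

```text
pos [0.5504 0.1874 0.1691] shift [ 0.0651  0.0017 -0.0003] twist opts [np.float64(179.89), np.float64(-0.11)] lane tcp [[-0.1467 -0.0003]] F [-0.2   0.12 -0.05] w 0.0579 t 8.3 j6 0.6263890153762779
tool axes
 [[-6.000e-04 -2.561e-01  9.667e-01]
 [-8.000e-04  9.667e-01  2.561e-01]
 [-1.000e+00 -6.000e-04 -8.000e-04]]
```

View pics/s8.png

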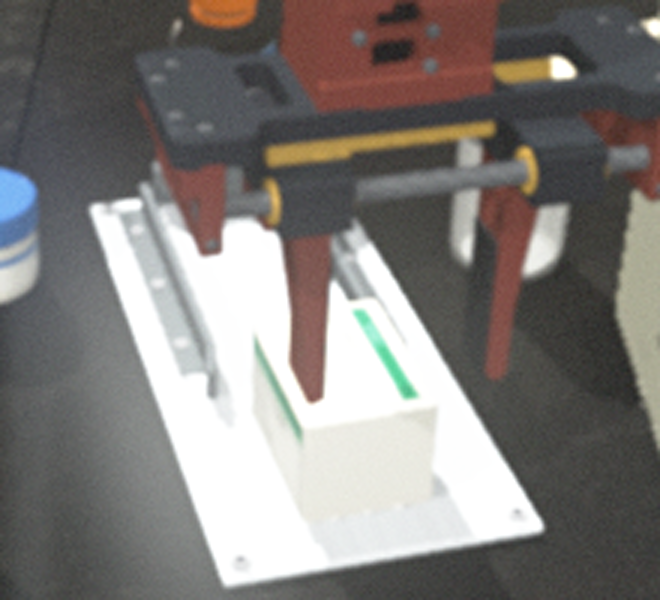

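View pics/t8.png

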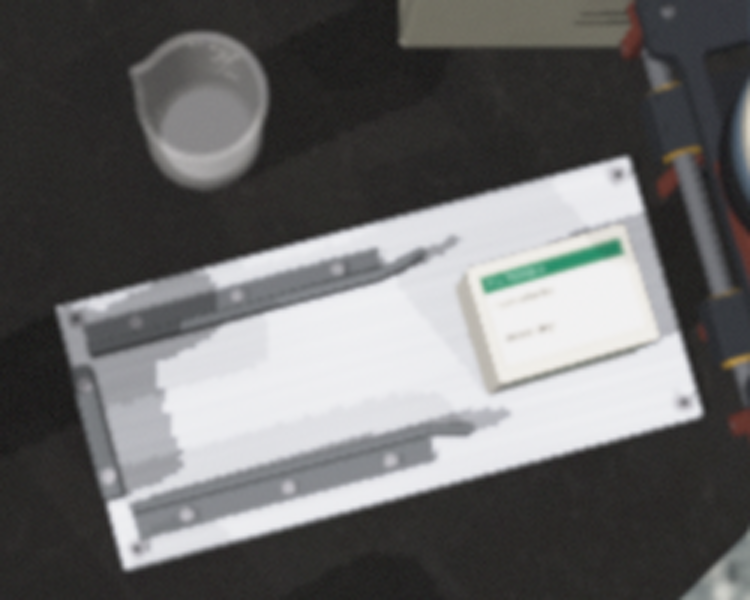

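Top view: the carton is clear and square, with corners in the crop at about (470,272), (622,226), (658,338) and (498,386). I'll measure it against the lane.

```bash
cat >> h.py <<'E'
def laneT(P): P=np.atleast_2d(P)[:,:2]-np.array([.5124,.3307]); return np.c_[P@EX,P@EY]
E
python3 - <<'E'
from h import *
t=cam('top')
c=t['color'][150:215,390:470][:,:,::-1];g=((c/255.)**2.5*255).astype(np.uint8);cv2.imwrite('pics/t8c.png',cv2.resize(g,None,fx=9,fy=9,interpolation=cv2.INTER_CUBIC))
q=np.array([(471,272),(622,226),(658,338),(498,386)])/3-.33+[245,80]
L=laneT(plane(t,q,.054));print(L.round(4),L.mean(0).round(4))
for i in range(4):
    e=L[(i+1)%4]-L[i];print(np.degrees(np.arctan2(e[1],e[0])).round(2))
E
```

```text
[[-0.0535 -0.0228]
 [-0.1251 -0.0253]
 [-0.1267  0.0281]
 [-0.0513  0.0303]] [-0.0891  0.0026]
-177.98
91.73
1.71
-92.37
```

View pics/t8c.png

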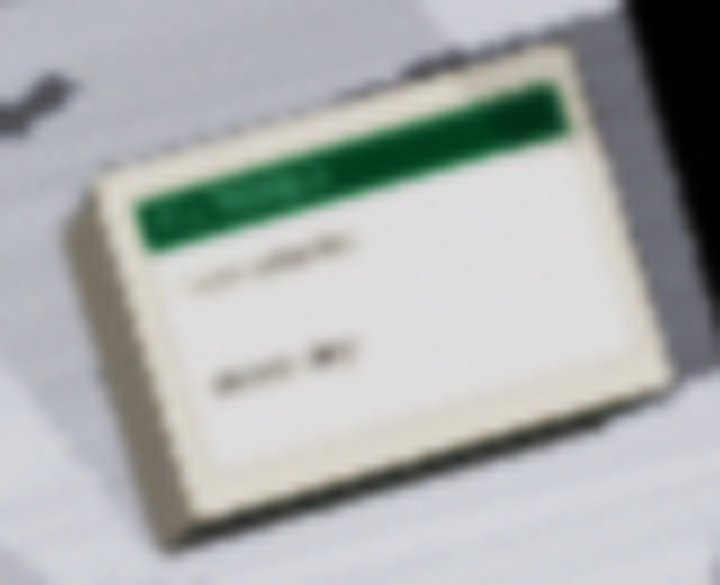

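Run:
```python
from h import *
t=cam('top')
q=np.array([(100,182),(572,45),(672,382),(190,520)])/9-.44+[390,150]
L=laneT(plane(t,q,.054));print(L.round(4),L.mean(0).round(4))
for i in range(4):
    e=L[(i+1)%4]-L[i];print(np.degrees(np.arctan2(e[1],e[0])).round(2))
# green band should give orientation; rails in lane frame: inner top edges z=.02 (t8 crop)
r=np.array([(94,354),(380,284)])/3-.33+[245,80];print('right rail inner?',laneT(plane(t,r,.02)).round(4), laneT(plane(t,r,.004)).round(4))
r=np.array([(135,505),(432,422)])/3-.33+[245,80];print('left rail inner?',laneT(plane(t,r,.02)).round(4), laneT(plane(t,r,.004)).round(4))
r=np.array([(75,366),(120,497)])/3-.33+[245,80];print('stop',laneT(plane(t,r,.026)).round(4))
# side: bottom edge of carton on the plate, and plate near edge (bottom z=0)
s=cam('side')
q=np.array([(308,517),(434,495)])/3-.33+[240,180]
n=np.array([(226,587),(543,530)])/3-.33+[240,180]
print('side carton bottom',lane(plane(s,q,.004)).round(4),'plate near',lane(plane(s,n,.0)).round(4))
c=s['color'][225:380,265:430][:,:,::-1];cv2.imwrite('pics/s8c.png',cv2.resize(c,None,fx=3.8,fy=3.8,interpolation=cv2.INTER_CUBIC))
```

```text
[[-0.0524 -0.0238]
 [-0.1267 -0.0255]
 [-0.1271  0.0277]
 [-0.0516  0.029 ]] [-0.0895  0.0019]
-178.74
90.44
0.99
-90.79
right rail inner? [[ 0.122  -0.0361]
 [-0.0163 -0.0333]] [[ 0.1227 -0.0386]
 [-0.0182 -0.0357]]
left rail inner? [[ 0.1215  0.0375]
 [-0.0225  0.0359]] [[ 0.1222  0.0364]
 [-0.0245  0.0348]]
stop [[ 0.1317 -0.032 ]
 [ 0.1271  0.0325]]
side carton bottom [[-0.122   0.0243]
 [-0.1215 -0.029 ]] plate near [[-0.1483  0.0645]
 [-0.1475 -0.0658]]
```

View pics/s8c.png

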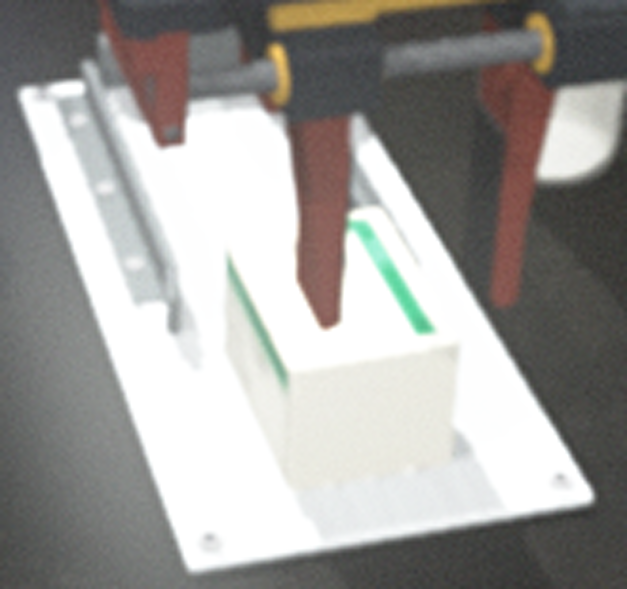

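Both views put the carton within about 2 mm of the centre line (top +1.9, side -1.7) and within about 1° of square. Descending behind it.

play_rows:
  linear:
    - [0.0, 0, 0]
    - [0.01, 0, 0]
    - [0.025, 0, 0]
    - [0.04, 0, 0]
    - [0.05, 0, 0]
  twist: [0, 0, 0, 0, 0]
  fingers: [168, 168, 168, 168, 168]

```text
clock: 8.97
position: [0.5494, 0.1892, 0.1173]
ee_rot: [179.2, 89.9, -165.8]
force: [0.2, -0.5, -0.2]
gripper_width: 0.0301
```

Run:
```python
from h import *
p=world([[-.145,.0]])[0]
go([p[0],p[1],.104],0)
s=cam('side');c=s['color'][180:380,240:460][:,:,::-1];cv2.imwrite('pics/s9.png',cv2.resize(c,None,fx=3,fy=3,interpolation=cv2.INTER_CUBIC))
```

```text
pos [0.5494 0.1892 0.1173] shift [ 0.0133 -0.0003  0.0002] twist opts [np.float64(-179.97), np.float64(0.03)] lane tcp [[-0.1447  0.0002]] F [ 0.24 -0.45 -0.15] w 0.0301 t 8.9667 j6 0.6628096791488394
tool axes
 [[-2.100e-03 -2.585e-01  9.660e-01]
 [-5.000e-04  9.660e-01  2.585e-01]
 [-1.000e+00  0.000e+00 -2.100e-03]]
```

View pics/s9.png

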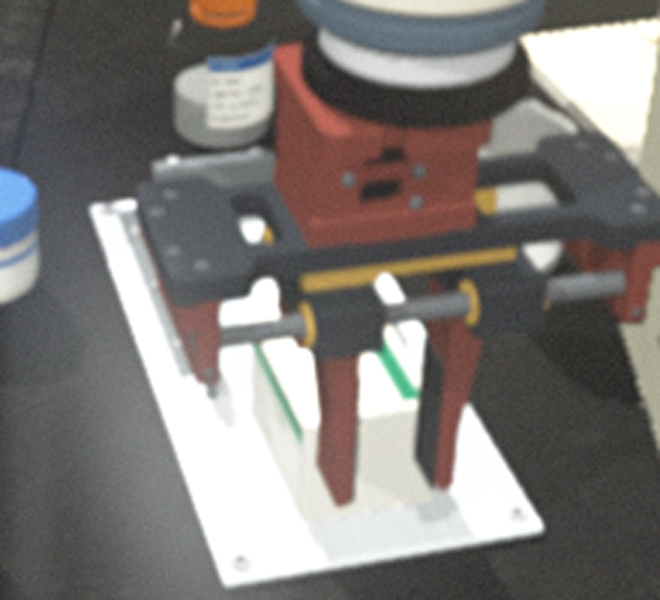

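Run:
```python
from h import *
s=cam('side')
p=np.array([.5494,.1892,0]);z=np.array([.966,.2585,0]);y=np.array([-.2585,.966,0])
for h in (.08,.1,.117):
  print(h,proj(s,[p-.085*z+v*y+[0,0,h] for v in(-.03,0,.03)]).round(0).tolist(), 'obs (310,308)')
```

```text
0.08 [[302.0, 338.0], [296.0, 320.0], [290.0, 304.0]] obs (310,308)
0.1 [[302.0, 323.0], [296.0, 305.0], [290.0, 289.0]] obs (310,308)
0.117 [[302.0, 309.0], [296.0, 292.0], [290.0, 276.0]] obs (310,308)
```

play_rows:
  linear:
    - [0.005, 0, 0]
    - [0.01, 0, 0]
    - [0.0125, 0, 0]
    - [0.0125, 0, 0]
  twist: [0, 0, 0, 0]
  fingers: [168, 168, 168, 168]

```text
clock: 9.4
position: [0.55, 0.189, 0.1068]
ee_rot: [178.8, 90.0, -166.3]
force: [0.3, 0.4, -0.3]
gripper_width: 0.0302
```

The bracket sits around TCP height, well above the rails and tub. Now the push: approach to contact first.

play_rows:
  linear:
    - [0, 0.004, 0]
    - [0, 0.008, 0]
    - [0, 0.012, 0]
    - [0, 0.016, 0]
    - [0, 0.02, 0]
  twist: [0, 0, 0, 0, 0]
  fingers: [168, 168, 168, 168, 168]

```text
clock: 9.82
position: [0.545, 0.2088, 0.1076]
ee_rot: [-20.7, 90.0, -5.7]
force: [0.7, -1.0, 0.6]
gripper_width: 0.03
```

play_rows:
  linear:
    - [0, 0.005, 0]
    - [0, 0.01, 0]
    - [0, 0.015, 0]
    - [0, 0.02, 0]
    - [0, 0.022, 0]
  twist: [0, 0, 0, 0, 0]
  fingers: [168, 168, 168, 168, 168]

```text
clock: 10.23
position: [0.539, 0.2304, 0.1071]
ee_rot: [80.1, 90.0, 95.1]
force: [-0.2, -2.0, 1.1]
gripper_width: 0.0298
```

Run:
```python
from h import *
p=world([[.040,.0]])[0]
go([p[0],p[1],.104],0)
s=cam('side');c=s['color'][180:380,240:460][:,:,::-1];cv2.imwrite('pics/s10.png',cv2.resize(c,None,fx=3,fy=3,interpolation=cv2.INTER_CUBIC))
t=cam('top');c=t['color'][115:275,245:495][:,:,::-1];cv2.imwrite('pics/t10.png',cv2.resize(c,None,fx=3,fy=3,interpolation=cv2.INTER_CUBIC))
```

```text
pos [0.539  0.2304 0.1071] shift [ 0.0032  0.1422 -0.0004] twist opts [np.float64(-179.96), np.float64(0.04)] lane tcp [[-0.1022 -0.0005]] F [-0.17 -1.98  1.09] w 0.0298 t 10.2333 j6 4.822845322699603
tool axes
 [[-0.000e+00 -2.587e-01  9.660e-01]
 [ 2.000e-04  9.660e-01  2.587e-01]
 [-1.000e+00  2.000e-04  0.000e+00]]
```

View pics/s10.png

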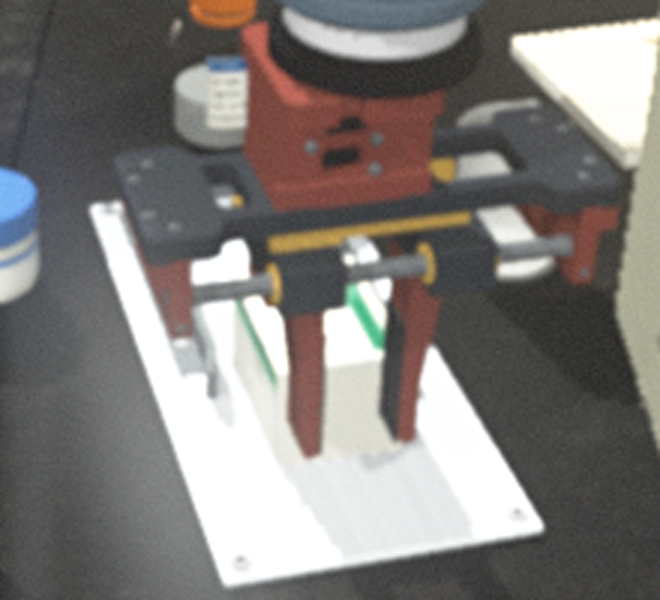

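View pics/t10.png

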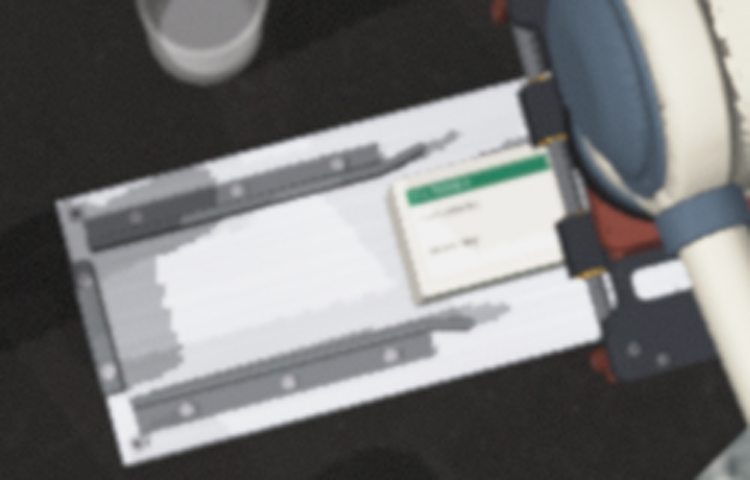

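Carton moving, straight. I'll measure the front edge and the top-right edge in the top view.

```bash
cat >> h.py <<'E'
def meas(A,D,B,C,off,k=3):
    t=cam('top')
    q=np.array([A,D,B,C])/k-.33+np.array(off)
    L=laneT(plane(t,q,.054));print(L.round(4).tolist());e=L[1]-L[0];f=L[0]-L[2];g=L[1]-L[3]
    print('front mid',L[:2].mean(0).round(4),'ang front',(np.degrees(np.arctan2(e[1],e[0]))-90).round(2),'sides',np.degrees(np.arctan2(f[1],f[0])).round(2),np.degrees(np.arctan2(g[1],g[0])).round(2))
E
python3 - <<'E'
from h import *
meas((401,186),(423,300),(545,147),(562,264),(245,115))
E
```

```text
[[-0.0206, -0.0226], [-0.0164, 0.0299], [-0.0882, -0.0229], [-0.0811, 0.0304]]
front mid [-0.0185  0.0036] ang front -4.59 sides 0.22 -0.47
```

Still square within noise, and 2–3 mm left of centre in the top view. Continuing.

play_rows:
  linear:
    - [0, 0.006, 0]
    - [0, 0.013, 0]
    - [0, 0.02, 0]
    - [0, 0.026, 0]
    - [0, 0.03, 0]
  twist: [0, 0, 0, 0, 0]
  fingers: [168, 168, 168, 168, 168]

```text
clock: 10.8
position: [0.5311, 0.2596, 0.107]
ee_rot: [144.2, 90.0, 159.2]
force: [0.2, 0.0, -0.3]
gripper_width: 0.0304
```

Run:
```python
from h import *
p=world([[.040,.0]])[0]
go([p[0],p[1],.104],0)
s=cam('side');c=s['color'][180:380,240:460][:,:,::-1];cv2.imwrite('pics/s11.png',cv2.resize(c,None,fx=3,fy=3,interpolation=cv2.INTER_CUBIC))
t=cam('top');c=t['color'][135:265,255:445][:,:,::-1];cv2.imwrite('pics/t11.png',cv2.resize(c,None,fx=4,fy=4,interpolation=cv2.INTER_CUBIC))
```

```text
pos [0.5311 0.2596 0.107 ] shift [ 0.003   0.112  -0.0003] twist opts [np.float64(-179.95), np.float64(0.05)] lane tcp [[-0.072  -0.0004]] F [ 0.16  0.02 -0.28] w 0.0304 t 10.8 j6 7.744968687182324
tool axes
 [[-3.000e-04 -2.587e-01  9.659e-01]
 [ 1.000e-04  9.659e-01  2.587e-01]
 [-1.000e+00  2.000e-04 -2.000e-04]]
```

View pics/s11.png

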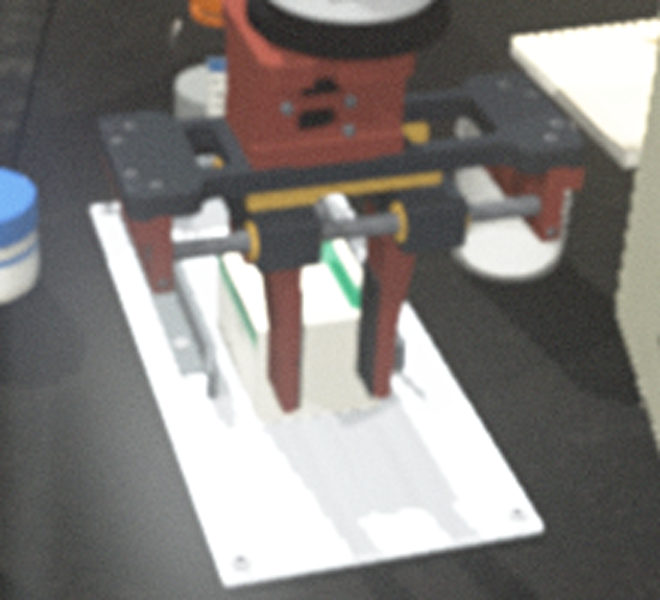

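View pics/t11.png

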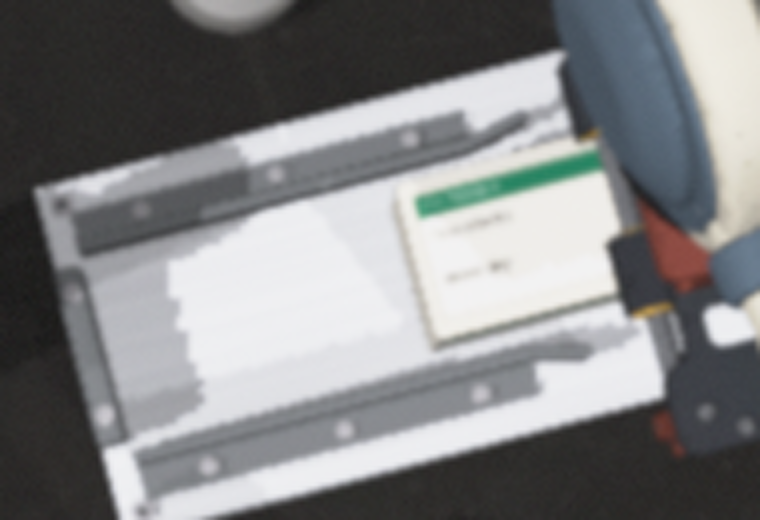

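Run:
```python
from h import *
meas((409,184),(437,344),(600,140),(616,296),(255,135),4)
t=cam('top')
r=np.array([(84,254),(468,150)])/4-.37+[255,135];print('right rail inner bottom line',laneT(plane(t,r,.004)).round(4).tolist())
r=np.array([(136,450),(540,345)])/4-.37+[255,135];print('left rail top inner',laneT(plane(t,r,.02)).round(4).tolist())
```

```text
[[0.0088, -0.0249], [0.0141, 0.0301], [-0.0576, -0.0226], [-0.0485, 0.0301]]
front mid [0.0115 0.0026] ang front -5.43 sides -1.97 0.02
right rail inner bottom line [[0.1234, -0.0381], [-0.0194, -0.0386]]
left rail top inner [[0.1226, 0.0359], [-0.0236, 0.037]]
```

Front at lane x ≈ +12 mm, y ≈ +2.6 mm, about 6 mm gap on the left and 11 mm on the right. I'll continue in two calls, with a look in between.

play_rows:
  linear:
    - [0, 0.006, 0]
    - [0, 0.014, 0]
    - [0, 0.022, 0]
    - [0, 0.03, 0]
    - [0, 0.035, 0]
  twist: [0, 0, 0, 0, 0]
  fingers: [168, 168, 168, 168, 168]

```text
clock: 11.42
position: [0.5221, 0.2936, 0.1072]
ee_rot: [63.3, 90.0, 78.3]
force: [1.3, -1.7, 0.8]
gripper_width: 0.0301
```

Run:
```python
from h import *
p=world([[.040,.0]])[0]
go([p[0],p[1],.104],0)
s=cam('side');c=s['color'][180:380,240:460][:,:,::-1];cv2.imwrite('pics/s12.png',cv2.resize(c,None,fx=3,fy=3,interpolation=cv2.INTER_CUBIC))
t=cam('top');c=t['color'][135:265,255:445][:,:,::-1];cv2.imwrite('pics/t12.png',cv2.resize(c,None,fx=4,fy=4,interpolation=cv2.INTER_CUBIC))
```

```text
pos [0.5221 0.2936 0.1072] shift [ 0.0032  0.0768 -0.0004] twist opts [np.float64(-179.96), np.float64(0.04)] lane tcp [[-0.0368 -0.0004]] F [ 1.28 -1.66  0.76] w 0.0301 t 11.4167 j6 11.095507287169793
tool axes
 [[ 0.000e+00 -2.587e-01  9.660e-01]
 [ 2.000e-04  9.660e-01  2.587e-01]
 [-1.000e+00  2.000e-04  1.000e-04]]
```

View pics/s12.png

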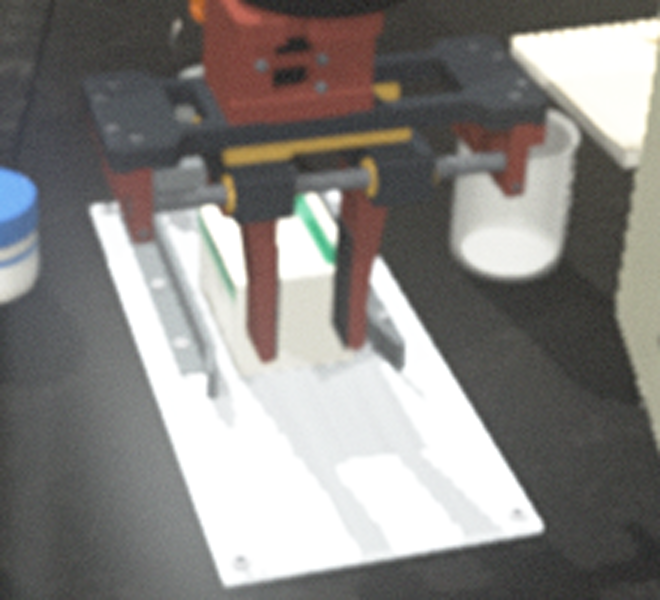

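View pics/t12.png

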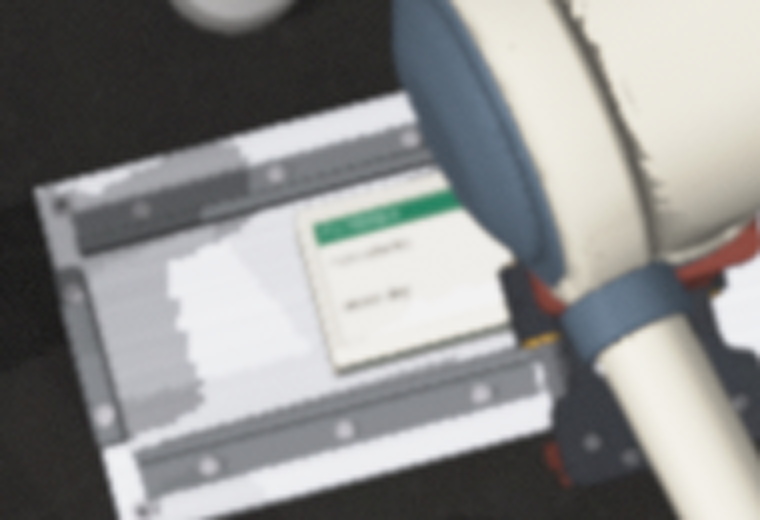

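Carton well inside the lane with visible gaps on both sides. Continuing.

play_rows:
  linear:
    - [0, 0.006, 0]
    - [0, 0.014, 0]
    - [0, 0.022, 0]
    - [0, 0.03, 0]
    - [0, 0.035, 0]
  twist: [0, 0, 0, 0, 0]
  fingers: [168, 168, 168, 168, 168]

```text
clock: 11.93
position: [0.5131, 0.3273, 0.1071]
ee_rot: [96.3, 90.0, 111.3]
force: [0.4, -1.8, -0.5]
gripper_width: 0.0296
```

Run:
```python
from h import *
p=world([[.040,.0]])[0]
go([p[0],p[1],.104],0)
s=cam('side');c=s['color'][180:380,240:460][:,:,::-1];cv2.imwrite('pics/s13.png',cv2.resize(c,None,fx=3,fy=3,interpolation=cv2.INTER_CUBIC))
t=cam('top');c=t['color'][135:265,255:445][:,:,::-1];cv2.imwrite('pics/t13.png',cv2.resize(c,None,fx=4,fy=4,interpolation=cv2.INTER_CUBIC))
```

```text
pos [0.5131 0.3273 0.1071] shift [ 0.0031  0.0418 -0.0004] twist opts [np.float64(-179.96), np.float64(0.04)] lane tcp [[-0.0018 -0.0004]] F [ 0.37 -1.85 -0.53] w 0.0296 t 11.9333 j6 14.338654836422913
tool axes
 [[-1.000e-04 -2.586e-01  9.660e-01]
 [ 3.000e-04  9.660e-01  2.586e-01]
 [-1.000e+00  3.000e-04 -0.000e+00]]
```

View pics/s13.png

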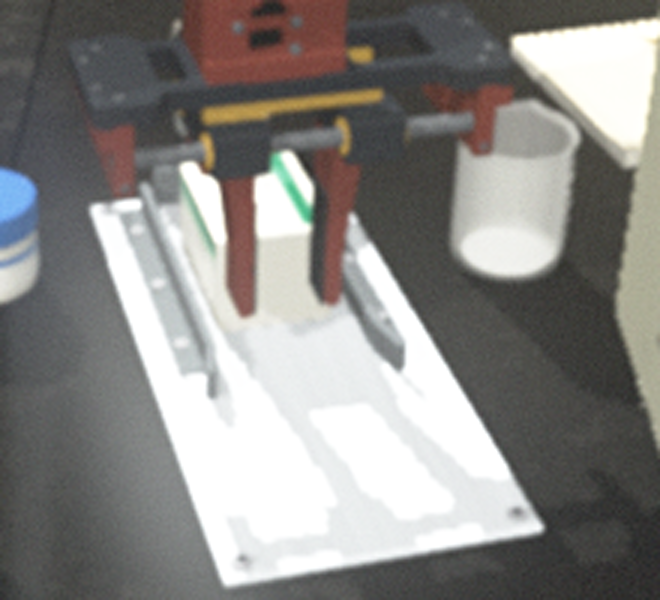

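View pics/t13.png

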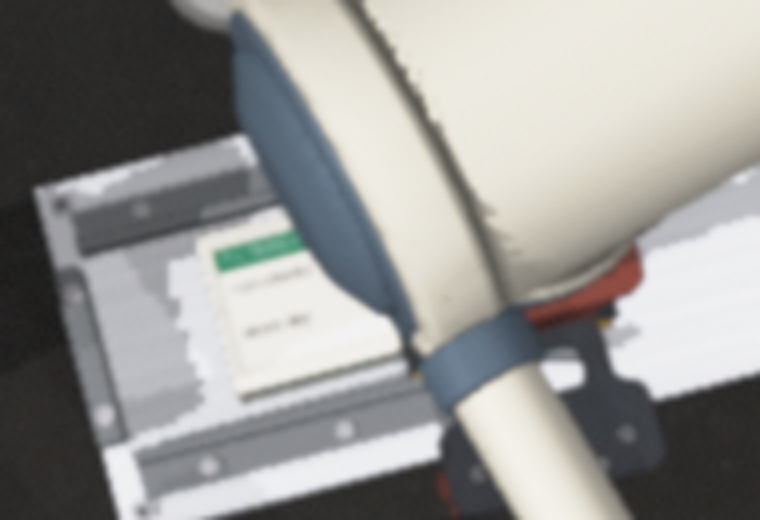

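Still straight, about 42 mm left. I'll push 32 mm, then creep onto the stop while watching the force.

play_rows:
  linear:
    - [0, 0.006, 0]
    - [0, 0.013, 0]
    - [0, 0.02, 0]
    - [0, 0.027, 0]
    - [0, 0.032, 0]
  twist: [0, 0, 0, 0, 0]
  fingers: [168, 168, 168, 168, 168]

```text
clock: 12.45
position: [0.5049, 0.358, 0.1071]
ee_rot: [117.6, 90.0, 132.6]
force: [0.1, -1.3, -0.4]
gripper_width: 0.0299
```

play_rows:
  linear:
    - [0, 0.002, 0]
    - [0, 0.004, 0]
    - [0, 0.006, 0]
    - [0, 0.007, 0]
  twist: [0, 0, 0, 0]
  fingers: [168, 168, 168, 168]

```text
clock: 12.78
position: [0.5033, 0.364, 0.1071]
ee_rot: [-155.1, 90.0, -140.1]
force: [0.9, -0.9, 0.2]
gripper_width: 0.03
```

Run:
```python
from h import *
p=world([[.040,.0]])[0]
go([p[0],p[1],.104],0)
s=cam('side');c=s['color'][180:380,240:460][:,:,::-1];cv2.imwrite('pics/s14.png',cv2.resize(c,None,fx=3,fy=3,interpolation=cv2.INTER_CUBIC))
t=cam('top');c=t['color'][135:265,255:445][:,:,::-1];cv2.imwrite('pics/t14.png',cv2.resize(c,None,fx=4,fy=4,interpolation=cv2.INTER_CUBIC))
```

```text
pos [0.5033 0.364  0.1071] shift [ 0.0031  0.0039 -0.0005] twist opts [np.float64(-179.99), np.float64(0.01)] lane tcp [[ 0.0361 -0.0005]] F [ 0.85 -0.86  0.23] w 0.03 t 12.7833 j6 17.7809301260212
tool axes
 [[-0.000e+00 -2.581e-01  9.661e-01]
 [-0.000e+00  9.661e-01  2.581e-01]
 [-1.000e+00 -0.000e+00 -1.000e-04]]
```

View pics/s14.png

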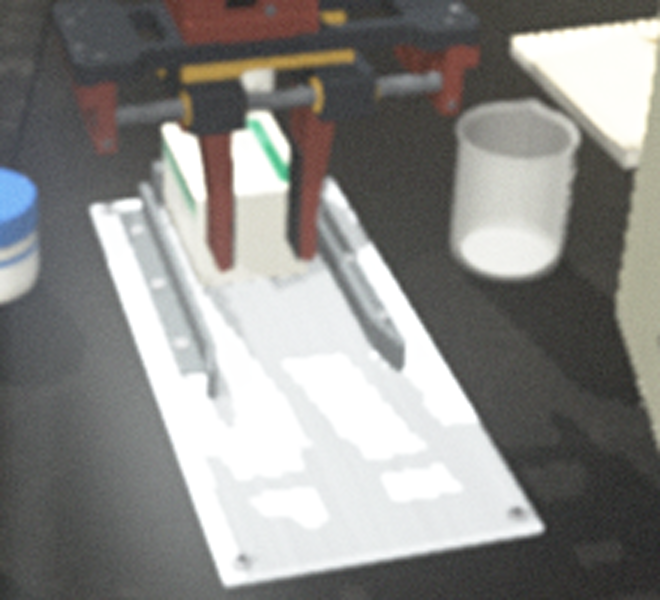

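View pics/t14.png

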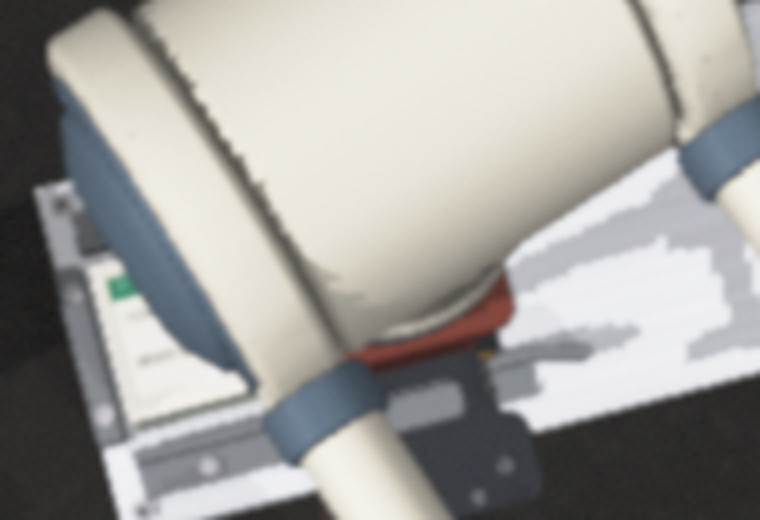

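Nearly at the stop, no stop force yet. Creeping.

play_rows:
  linear:
    - [0, 0.001, 0]
    - [0, 0.002, 0]
    - [0, 0.003, 0]
    - [0, 0.003, 0]
  twist: [0, 0, 0, 0]
  fingers: [168, 168, 168, 168]

```text
clock: 13.22
position: [0.5026, 0.3669, 0.1072]
ee_rot: [55.4, 90.0, 70.3]
force: [1.0, -1.1, 0.3]
gripper_width: 0.0303
```

play_rows:
  linear:
    - [0, 0.0005, 0]
    - [0, 0.001, 0]
    - [0, 0.0015, 0]
    - [0, 0.0015, 0]
  twist: [0, 0, 0, 0]
  fingers: [168, 168, 168, 168]

```text
clock: 13.55
position: [0.5023, 0.3679, 0.1072]
ee_rot: [-93.8, 90.0, -78.9]
force: [-0.1, -4.0, 0.8]
gripper_width: 0.0299
```

play_rows:
  linear:
    - [0, 0.0004, 0]
    - [0, 0.0008, 0]
    - [0, 0.0008, 0]
  twist: [0, 0, 0]
  fingers: [168, 168, 168]

```text
clock: 13.8
position: [0.5023, 0.368, 0.1072]
ee_rot: [-99.8, 89.9, -84.9]
force: [0.5, -6.2, 2.1]
gripper_width: 0.0299
```

Run:
```python
from h import *
p=world([[.040,.0]])[0]
go([p[0],p[1],.104],0)
```

```text
pos [0.5023 0.368  0.1072] shift [ 0.0032 -0.0002 -0.0005] twist opts [np.float64(179.97), np.float64(-0.03)] lane tcp [[ 0.0402 -0.0005]] F [ 0.47 -6.18  2.08] w 0.0299 t 13.8 j6 18.236182768485353
tool axes
 [[ 2.000e-04 -2.574e-01  9.663e-01]
 [-2.200e-03  9.663e-01  2.574e-01]
 [-1.000e+00 -2.200e-03 -4.000e-04]]
```

The force rose to 6 N with no further travel, at TCP lane x = 40.2 mm, exactly as predicted, so the carton is home. I'll back off, then rise.

play_rows:
  linear:
    - [0, -0.003, 0]
    - [0, -0.012, 0]
    - [0, -0.025, 0]
    - [0, -0.035, 0]
    - [0, -0.035, 0]
  twist: [0, 0, 0, 0, 0]
  fingers: [168, 168, 168, 168, 168]

```text
clock: 14.22
position: [0.5117, 0.3331, 0.1071]
ee_rot: [-92.4, 90.0, -77.5]
force: [1.1, 0.4, 0.4]
gripper_width: 0.0301
```

play_rows:
  linear:
    - [-0.03, 0, 0]
    - [-0.065, 0, 0]
    - [-0.1, 0, 0]
    - [-0.135, 0, 0]
    - [-0.17, 0, 0]
  twist: [0, 0, 0, 0, 0]
  fingers: [168, 168, 168, 168, 168]

```text
clock: 14.63
position: [0.5108, 0.3349, 0.2789]
ee_rot: [69.3, 90.0, 84.3]
force: [-0.4, 0.5, 0.1]
gripper_width: 0.0299
```

play_rows:
  linear:
    - [0, -0.03, -0.02]
    - [0, -0.06, -0.04]
    - [0, -0.09, -0.06]
    - [0, -0.11, -0.08]
    - [0, -0.12, -0.09]
  twist: [0, 0, 0, 0, 0]
  fingers: [168, 168, 168, 168, 168]

```text
clock: 15.05
position: [0.4541, 0.1936, 0.2777]
ee_rot: [-16.9, 90.0, -2.0]
force: [-0.1, 0.7, -0.3]
gripper_width: 0.0301
```

Run:
```python
from h import *
go([.5,.3,.3],0)
s=cam('side');c=s['color'][180:380,240:460][:,:,::-1];cv2.imwrite('pics/s15.png',cv2.resize(c,None,fx=3,fy=3,interpolation=cv2.INTER_CUBIC))
cam('top','pics/t15.png')
t=cam('top');c=t['color'][135:265,255:445][:,:,::-1];cv2.imwrite('pics/t15c.png',cv2.resize(c,None,fx=4,fy=4,interpolation=cv2.INTER_CUBIC))
```

```text
pos [0.4541 0.1936 0.2777] shift [-0.0223  0.0911  0.0717] twist opts [np.float64(179.89), np.float64(-0.11)] lane tcp [[-0.1158  0.0911]] F [-0.14  0.69 -0.26] w 0.0301 t 15.05 j6 4.305550354753734
tool axes
 [[ 8.000e-04 -2.562e-01  9.666e-01]
 [-0.000e+00  9.666e-01  2.562e-01]
 [-1.000e+00 -2.000e-04  8.000e-04]]
```

View pics/s15.png

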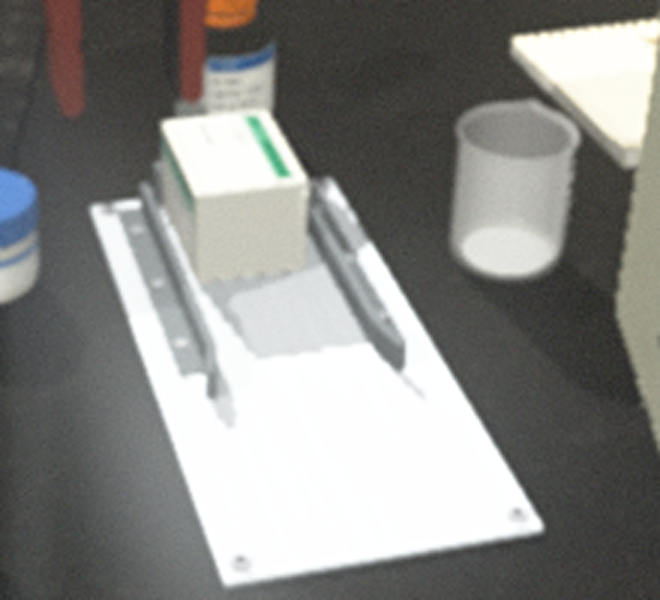

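View pics/t15c.png

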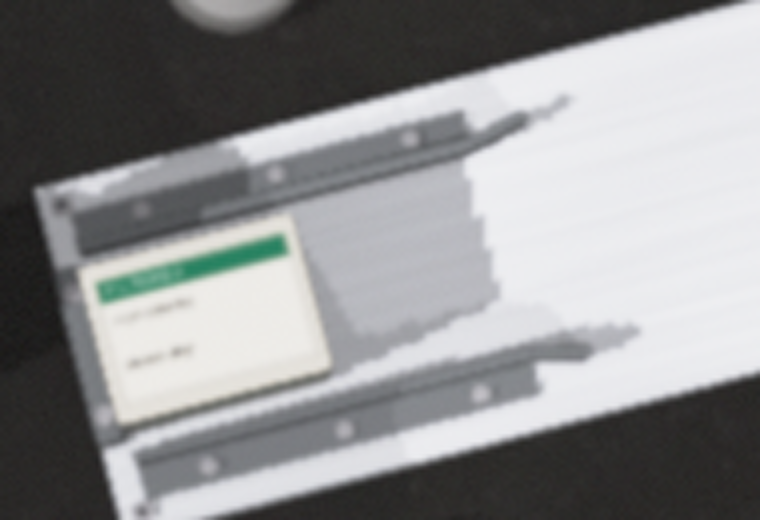

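View pics/t15.png

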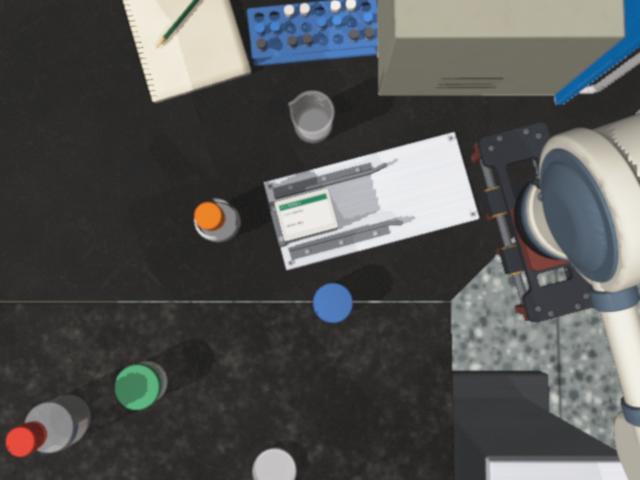

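Run:
```python
from h import *
meas((79,268),(123,424),(292,213),(329,370),(255,135),4)
s=cam('side')
q=np.array([(200,278),(303,268)])/3-.33+[240,180]
print('side rear bottom edge',lane(plane(s,q,.004)).round(4).tolist())
s0=cv2.imread('pics/t15.png');t0=cv2.imread('pics/top0.png')
for n,(x0,y0,x1,y1) in dict(tub=(305,275,360,330),beaker=(285,85,340,148),bottle=(190,195,245,245)).items():
    a,b=[cv2.cvtColor(i[y0:y1,x0:x1],cv2.COLOR_BGR2GRAY).astype(np.float32) for i in (t0,s0)]
    print(n,np.round(cv2.phaseCorrelate(a,b)[0],2))
```

```text
[[0.1241, -0.0262], [0.1232, 0.0288], [0.0497, -0.0256], [0.0515, 0.0292]]
front mid [0.1236 0.0013] ang front 0.94 sides -0.45 -0.3
side rear bottom edge [[0.0559, 0.0258], [0.0528, -0.0251]]
tub [-0.01  0.12]
beaker [-0.01  0.01]
bottle [ 0.13 -0.04]
```

Run:
```python
from bench import bot
print(bot.close_job())
```

```text
the job is handed in; nothing more can be done
None
```

The carton is home against the end stop and the job is handed in, with the hand taken away, at about 15 s of the 64 s allowed. No verdict was reported back.

**What I did**
- **Squaring up:** A plain squeeze across the carton on the apron wedged at 58 mm on its roughly 9° skew. I opened, turned the hand to the carton's angle, closed lightly and turned the carton square on the plate. That turn was done with the fingers closed on it, but without raising it.
- **Pushing:** I then pushed it from behind with both fingertips, keeping them about 27 mm above the bench (the rails are 20 mm). At the stop the force rose from about 2 N to 6 N with no further travel.

**Last checks**
- **Carton position:** The top view gives its centre at about x = 87 mm and y = +1 mm in the lane frame, square within about 1°. The stop force and the final hand position fit that.
- **Rails:** Gaps were visible on both sides in every picture I checked, and I saw no sign of contact. Rail force was not measured directly.
- **Tub, beaker and bottle:** Each shifted by less than 0.2 px between the first and last pictures.
- **Disagreements:** The side view, which is coarser, puts the carton's rear edge at about 54 mm instead of 50 mm. The two cameras differed by about 4 mm on its sideways position when I measured it on the apron (top +1.9 mm, side -1.7 mm). Some single-edge angle readings during the push were off by up to 5°, which I took as noise.

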